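Plug in the relays and lock them with the rod

TASK

Plug every relay on the bench upright into a bay of its own in the rack, any bay you like, and press each one down until it is fully home. Then thread the locking rod through the hole in the left-hand bracket as the robot sees it (the +y end), through the windows of the relays and out through the bracket at the other end, until its grip block comes up against the bracket, and let go. Leave the other things on the bench where they are.

Things in the scene. Friction and masses are not known exactly. Their poses are not given: they have to be found in the camera images.
- rack: relay rack, fixed to the bench: grey tray 78 (its x) x 244 mm (its y) with four open-topped bays in a row along its y and an upright steel bracket at each end of the row, 8 mm thick, 44 mm wide and 90 mm tall, with a round 16 mm hole centred 65 mm above the bench. Origin on the bench under the middle of the tray; the row, the holes and the locking rod run along its y. Bay openings are 51 (x) x 43 mm (y), walls 11 mm thick between bays, 38 mm above the bench at their top
- eye_in (a point): centre of the hole in the +y end bracket, on its outer face (rack frame 0, +122, 65 mm): the rod goes in here, travelling along the rack's -y
- eye_out (a point): centre of the hole in the -y end bracket, on its outer face (rack frame 0, -122, 65 mm)
- bay1 (a point): bay 1: centre of the bay at the height (14 mm above the bench) where a fully home relay's underside stands; rack frame y +81 mm
- carrier1 (a joint): travel of the contact carrier in bay 1 (m): 0 raised, 0.010 fully down. The black pad in the bay's floor stiffly (about 6 N of friction, no spring) slides down under a pressed relay and stays where it is left; at 0 a relay on it stands 10 mm too high and its window is out of line with the brackets' holes. About 10 N on top of the relay takes it home
- bay2 (a point): bay 2: centre of the bay at the height (14 mm above the bench) where a fully home relay's underside stands; rack frame y +27 mm
- carrier2 (a joint): travel of the contact carrier in bay 2 (m): 0 raised, 0.010 fully down. The black pad in the bay's floor stiffly (about 6 N of friction, no spring) slides down under a pressed relay and stays where it is left; at 0 a relay on it stands 10 mm too high and its window is out of line with the brackets' holes. About 10 N on top of the relay takes it home
- bay3 (a point): bay 3: centre of the bay at the height (14 mm above the bench) where a fully home relay's underside stands; rack frame y -27 mm
- carrier3 (a joint): travel of the contact carrier in bay 3 (m): 0 raised, 0.010 fully down. The black pad in the bay's floor stiffly (about 6 N of friction, no spring) slides down under a pressed relay and stays where it is left; at 0 a relay on it stands 10 mm too high and its window is out of line with the brackets' holes. About 10 N on top of the relay takes it home
- bay4 (a point): bay 4: centre of the bay at the height (14 mm above the bench) where a fully home relay's underside stands; rack frame y -81 mm
- carrier4 (a joint): travel of the contact carrier in bay 4 (m): 0 raised, 0.010 fully down. The black pad in the bay's floor stiffly (about 6 N of friction, no spring) slides down under a pressed relay and stays where it is left; at 0 a relay on it stands 10 mm too high and its window is out of line with the brackets' holes. About 10 N on top of the relay takes it home
- relay1_mid (a point): plug-in relay: upright black block 46 (its x) x 38 (its y) x 72 mm tall, about 200 g, most of it in its 10 mm steel foot, so that it stands firmly. A through-window 22 wide x 18 mm high runs right through it along its own y, 42 to 60 mm above its underside (centre 51 mm), under a 12 mm thick top. This point is its centre, 36 mm above its underside; z is up. Works either way round (half turn). Grip it across its 46 mm. All four relays are alike; None if absent in this run
- relay2_mid (a point): plug-in relay: upright black block 46 (its x) x 38 (its y) x 72 mm tall, about 200 g, most of it in its 10 mm steel foot, so that it stands firmly. A through-window 22 wide x 18 mm high runs right through it along its own y, 42 to 60 mm above its underside (centre 51 mm), under a 12 mm thick top. This point is its centre, 36 mm above its underside; z is up. Works either way round (half turn). Grip it across its 46 mm. All four relays are alike; None if absent in this run
- relay3_mid (a point): plug-in relay: upright black block 46 (its x) x 38 (its y) x 72 mm tall, about 200 g, most of it in its 10 mm steel foot, so that it stands firmly. A through-window 22 wide x 18 mm high runs right through it along its own y, 42 to 60 mm above its underside (centre 51 mm), under a 12 mm thick top. This point is its centre, 36 mm above its underside; z is up. Works either way round (half turn). Grip it across its 46 mm. All four relays are alike; None if absent in this run
- relay4_mid (a point): plug-in relay: upright black block 46 (its x) x 38 (its y) x 72 mm tall, about 200 g, most of it in its 10 mm steel foot, so that it stands firmly. A through-window 22 wide x 18 mm high runs right through it along its own y, 42 to 60 mm above its underside (centre 51 mm), under a 12 mm thick top. This point is its centre, 36 mm above its underside; z is up. Works either way round (half turn). Grip it across its 46 mm. All four relays are alike; None if absent in this run
- rod_grip (a point): locking rod, 240 g: square steel grip block 24 x 24 x 50 mm (long side along its y) with a white 10 mm round rod 262 mm long out of the middle of its -y end, ending in a 10 mm long taper. This point is the block's centre (12 mm above the bench as it lies, the rod level); the rod points along this frame's -y; it balances in the block about 12 mm from the centre towards the rod. It may lie on any side of the block. Fully in, the block's end face bears on the +y bracket
- rod_tip (a point): end of the rod's taper, 287 mm from the block's centre along -y
- multimeter: handheld multimeter 140 x 75 x 34 mm, origin under its centre; leave it alone
- screwdriver: screwdriver lying flat, origin under its middle; leave it alone
- tape: roll of black tape, 68 mm across, 19 mm high, origin under its centre; leave it alone
- cleaner: spray can 52 mm across, 100 mm tall, origin under its centre; leave it alone
- terminal_strip: white terminal strip 24 x 90 x 26 mm, origin under its centre; leave it alone
- mug: mug 76 mm across, 90 mm tall, origin under its centre; leave it alone

How it is judged:
By the outcome, as a careful person would: the job done as asked, in the order asked, and still so for the second after the job is handed in, with the robot touching nothing.
Of relay1, relay2, relay3, relay4 only 3 to 4 are there at a start; the rules pass over those that are not, and their reading is None.
At some moment in a run one of relay1, relay2, relay3, relay4, rod may be knocked a few centimetres aside while the robot is not near it.
It also fails if it takes over 192 s, if anything falls off the work surface, if the arm or the gripper's body presses on something with over 40 N, if the wrist force passes 120 N, or if a joint passes its speed limit or range.

ROBOT

A 6-joint arm with a two-finger parallel gripper is mounted at the origin on the work surface. World frame = base frame: x ahead of the robot, y to its left, z up, the work surface at z = 0. Lengths are in m, angles in degrees, forces in N, time in s.
With the tool pointing down it reaches from about 0.375 to 0.9 m from the base axis. Payload 3.1 kg.
Tool frame: the origin (TCP) lies at the very end of the fingers, on their centre line; the grasp point (between the pads) lies bot.grip_point_offset behind it (bot.grip_point_offset is the distance from the TCP to the grasp point, in m); z points along the fingers, y is the line along which they close (so a half turn about z gives the same grasp; the last joint's range is limited). The gripper opens to 87 mm and grips with 3 to 60 N. Pads are 19 mm wide; open, the fingers measure 117 mm over their backs; the gripper's body (75 mm by 190 mm) begins 51 mm behind the grasp point.
Start: joints at [-77.206, 30.224, 82.088, -0, 67.689, -10.227], TCP at [0.244, -0.575, 0.223] pointing down, gripper open.
Joint ranges: [-176.69, 176.69], [-43.24, 126.21], [12.49, 139.97], [-82, 262], [0, 151.66], [-163.58, 163.58]. Speed limits (degrees/s): [159.86, 159.86, 180, 180, 180, 180].

INTERFACE

Orientations are given as a 3x3 rotation matrix whose columns are the frame's x, y, z axes.
In Python, from rig import bot, viewer, ticket gives the robot as it stands.
- The arm moves only by the tool servo_tool, never from a script. Its argument "targets" is a list of rows, each an object with "offset": the shift along the tool's x, y, z in m, a list of three; "dr": the turn, a rotation vector about the tool's x, y, z in degrees, a list of three. In form: [{"offset": [x, y, z], "dr": [ax, ay, az]}, ...]. A call has 1 to 20 rows; each row is the pose to reach, as a shift and turn from the pose commanded when the call began, along the tool's axes at that moment; what a row does not reach only later rows make up. A row lasts 1/12 s, in which the tool goes at most 41.7 mm and 7.16 degrees, less where a joint would pass 70% of its speed; a pose out of reach is approached as far as the arm can. A call with a gripper value outside its range is refused whole. "gripper" is the gripper command: -1 is fully open, 1 is shut, values between are in proportion, set as the call begins (left out, the last holds). The fingers move at their own pace and stop on an object; the grip force is fixed at half the most. Time passes only in rows, so rows that repeat a pose let the fingers close. It gives the time, the measured TCP pose, the force, the opening and the grip force at its end, in the units of the state.
- bot.read_state(): the state, without advancing time (a new reading comes with each control period).
- viewer.capture(name): name is "scene" or "top" or "wrist"; returns a dict with "color" (420x560x3 uint8, red, green, blue), "camera_matrix" (3x3 intrinsics, pixels), "R" (3x3) and "t" (3): a world point X has camera coordinates R X + t. Camera axes: x right, y down, z forward; pixel columns grow to the right and rows downward; lengths in m; the calibration is good to about 2 mm. The wrist camera is an equidistant fisheye: a pixel r from the principal point sees the ray r / f radians off the axis. A picture is of the moment at which its call begins. There is no depth.
- ticket.hand_in(): hands the job in; it is judged then, once.
The state is a dict: "time_s": time; "joint_positions": joint angles; "qvel": joint speeds; "tau": joint torques, N m; "position": TCP position; "tcp_rot": TCP orientation; "force": force on the tool from outside, world axes, zero at the start; "moment": the same for the moment, N m; "opening": opening from 0.0 (shut) to 1.0 (fully open); "grasp_force": force on a finger pad.
Only numpy, scipy, OpenCV 4.12 (cv2) and the standard library are available. Lean on these libraries where they do the work, as an engineer would, in place of code of your own. Each camera call takes 0.05 s, during which the arm holds its last target. There are 200 camera calls.

## Working session

There is one attempt and no reset: what is moved stays moved. The work goes in short steps, Python scripts to look and compute and a tool call to move; the robot and the scene stay as the last step left them, time stands still between calls to the robot, and variables do not carry over. Pictures are saved under pics/ and viewed, at most 17 in all, crops included, and the job is handed in when it is done.

Besides the shell and the picture viewer there is one more tool, called after ">>>" as name([rows], argument=value, ...), one row to a line, values as JSON. servo_tool: Moves the arm, as the interface text tells. Its arguments: {"type":"object","properties":{"targets":{"type":"array"},"gripper":{"type":"number"}},"required":["targets"]}

```bash
ls; mkdir -p pics
python3 - <<'E'
from rig import bot, viewer
import cv2,numpy as np
np.set_printoptions(precision=4,suppress=True)
print(bot.grip_point_offset, bot.read_state())
for n in ("scene","top"):
    c=viewer.capture(n); cv2.imwrite(f"pics/{n}0.png",c["color"][:,:,::-1]); print(n,c["camera_matrix"],c["R"],c["t"])
E
```

```text
pics
0.0187 {'time_s': 0.0, 'joint_positions': array([-77.2031,  30.2779,  82.156 ,  -0.0018,  67.6896, -10.226 ]), 'qvel': array([ 0.0301, -0.0147, -0.0059,  0.0069,  0.0328,  0.0909]), 'tau': array([ -0.0005, -44.0039, -17.6592,   0.0632,   0.0579,  -0.0002]), 'position': array([ 0.2443, -0.5745,  0.2216]), 'tcp_rot': array([[ 0.9203,  0.3911, -0.0005],
       [ 0.3911, -0.9203,  0.0021],
       [ 0.0004, -0.0021, -1.    ]]), 'force': array([-0.3489,  1.0056,  0.062 ]), 'moment': array([ 0.0085, -0.0015,  0.0068]), 'grasp_force': 0.0, 'opening': 1.0000002726782737}
scene [[418.3512   0.     285.8379]
 [  0.     418.3512 208.8599]
 [  0.       0.       1.    ]] [[-0.755   0.6557 -0.0002]
 [ 0.5606  0.6454 -0.5189]
 [-0.3401 -0.3918 -0.8549]] [ 0.4314 -0.2524  1.1396]
top [[478.8167   0.     281.8548]
 [  0.     478.8167 208.315 ]
 [  0.       0.       1.    ]] [[ 0.0268 -0.9994 -0.0235]
 [-0.9889 -0.0231 -0.147 ]
 [ 0.1463  0.0272 -0.9889]] [-0.0258  0.5722  1.0107]
```

View pics/top0.png

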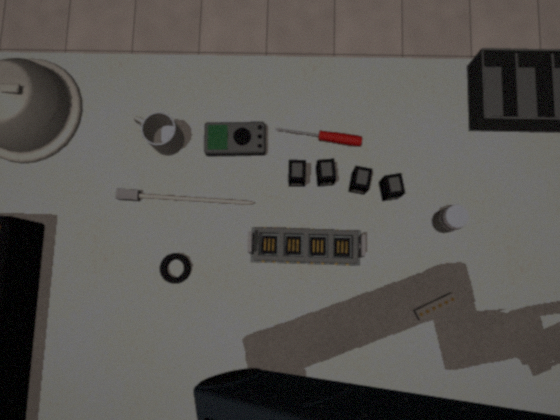

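View pics/scene0.png

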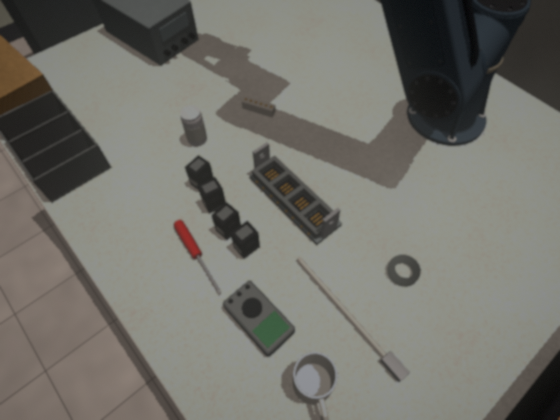

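The top view shows four relays at about (297,172), (326,172), (361,180) and (392,187). The rack is centred near (307,245), and the rod runs from its block at (128,195) to its tip at (255,203). The scene view agrees. I'll enlarge the working area.

```bash
cat > h.py <<'E'
from rig import bot, viewer
import cv2,numpy as np
np.set_printoptions(precision=4,suppress=True)
def ray(c,uv):
    K=c["camera_matrix"]; x=(uv[0]-K[0,2])/K[0,0]; y=(uv[1]-K[1,2])/K[1,1]
    if c.get("fish"):
        r=np.hypot(x,y); s=np.sin(r)/max(r,1e-9); d=np.array([x*s,y*s,np.cos(r)])
    else: d=np.array([x,y,1.])
    return -c["R"].T@c["t"], c["R"].T@d
def cast(c,uv,z):
    o,d=ray(c,uv); return o+d*(z-o[2])/d[2]
def proj(c,X):
    p=c["R"]@np.asarray(X,float)+c["t"]; K=c["camera_matrix"]
    if c.get("fish"):
        r=np.hypot(p[0],p[1]); k=np.arctan2(r,p[2])/max(r,1e-9); p=np.array([p[0]*k,p[1]*k,1])
    else: p=p/p[2]
    return (K@p)[:2]
def cap(n,save=None):
    c=viewer.capture(n); c["fish"]=n=="wrist"
    if save: cv2.imwrite(f"pics/{save}.png",c["color"][:,:,::-1])
    return c
E
python3 - <<'E'
from h import *
c=cap("top")
im=c["color"][150:280,240:420,::-1]
im=cv2.convertScaleAbs(im,alpha=1.8)
cv2.imwrite("pics/crop1.png",cv2.resize(im,None,fx=4.4,fy=4.4,interpolation=cv2.INTER_CUBIC))
for uv,z in [((297,165),.072),((326,165),.072),((362,173),.072),((393,180),.072),((117,195),.024),((140,195),.024),((255,203),.012),((307,245),.038)]: print(uv,cast(c,uv,z))
E
```

```text
(297, 165) [ 0.6637 -0.0425  0.072 ]
(326, 165) [ 0.665 -0.105  0.072]
(362, 173) [ 0.649  -0.1825  0.072 ]
(393, 180) [ 0.6351 -0.2487  0.072 ]
(117, 195) [0.5971 0.3632 0.024 ]
(140, 195) [0.5983 0.3107 0.024 ]
(255, 203) [0.5879 0.0506 0.012 ]
(307, 245) [ 0.4938 -0.0683  0.038 ]
```

View pics/crop1.png

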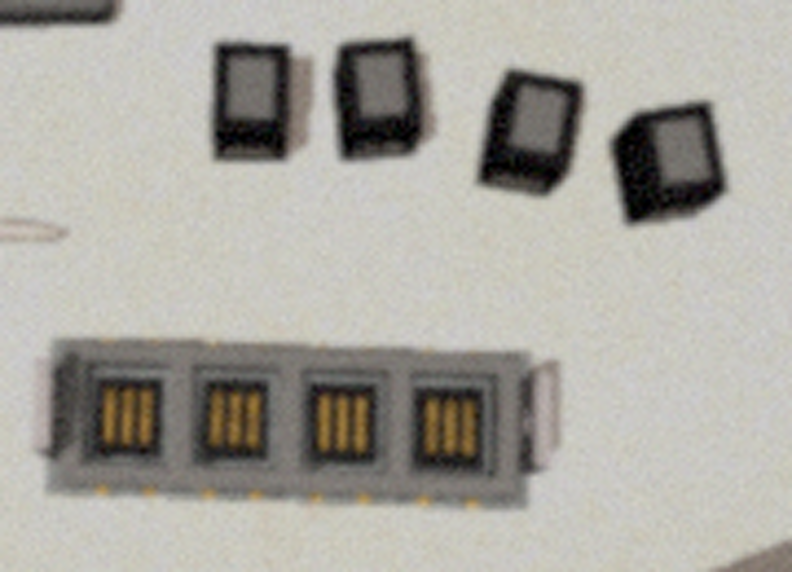

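The crop shows the grey relay labels at about (252,87), (384,82), (538,115) and (686,148), and four bays with gold contacts in a row. I'll take the positions from masks of these.

```bash
cat > m.py <<'E'
from h import *
from scipy.spatial.transform import Rotation as Rn
def blobs(mask,lo,hi):
    n,l,s,ce=cv2.connectedComponentsWithStats(mask.astype(np.uint8))
    return [(ce[i],s[i,4],(l==i)) for i in range(1,n) if lo<s[i,4]<hi]
def relays(c,box,z=.072):
    """grey labels enclosed by black: holes of the dark mask"""
    g=c["color"].max(2); m=np.zeros(g.shape,np.uint8); u0,u1,v0,v1=box
    m[v0:v1,u0:u1]=(g[v0:v1,u0:u1]<60)
    cs,hy=cv2.findContours(m,cv2.RETR_CCOMP,cv2.CHAIN_APPROX_NONE)
    out=[]
    for k,h in zip(cs,hy[0] if hy is not None else []):
        if h[3]>=0 and cv2.contourArea(k)>30:
            P=np.array([cast(c,q[0],z)[:2] for q in k])
            (ce,wh,a)=cv2.minAreaRect((P*1e4).astype(np.float32))
            a=a if wh[0]>wh[1] else a+90
            out.append((np.array(ce)/1e4,sorted(np.array(wh)/10),(a+90)%180-90))
    return out   # centre, sizes mm, yaw of long axis deg
def rack(c,box,z=.024):
    im=c["color"].astype(int); m=np.zeros(im.shape[:2],np.uint8); u0,u1,v0,v1=box
    s=(im[...,0]-im[...,2]>40); m[v0:v1,u0:u1]=s[v0:v1,u0:u1]
    m=cv2.morphologyEx(m,cv2.MORPH_CLOSE,np.ones((3,3)))
    P=np.array([cast(c,b[0],z)[:2] for b in blobs(m,40,2000)])
    return P[np.argsort(-P[:,1])]
def goto(pos,yaw=None,R=None):
    """offset/dr from the present measured pose; yaw = world direction of closing line (deg), tool down"""
    s=bot.read_state(); R0=s["tcp_rot"]
    if R is None:
        y=np.array([np.cos(np.radians(yaw)),np.sin(np.radians(yaw)),0]); zz=np.array([0,0,-1.])
        R=np.c_[np.cross(y,zz),y,zz]
        if np.dot(R[:,1],R0[:,1])<0: R[:,:2]*=-1
    dr=Rn.from_matrix(R0.T@R).as_rotvec(degrees=True)
    print("t",round(s["time_s"],1),"off",(R0.T@(np.array(pos)-s["position"])).round(4),"dr",dr.round(1),"f",s["force"].round(1))
E
python3 - <<'E'
from m import *
c=cap("top")
for r in relays(c,(280,410,150,205)): print(r)
P=rack(c,(245,370,220,265)); print(P)
d=P[0]-P[-1]; print(P.mean(0),np.degrees(np.arctan2(d[1],d[0]))-90,np.linalg.norm(d)/.162)
print(bot.read_state()["joint_positions"])
w=cap("wrist","w0"); print(w["camera_matrix"][0], -w["R"].T@w["t"]-bot.read_state()["position"])
goto((.66,-.2,.2),0)
E
```

```text
(array([ 0.6273, -0.2524]), [np.float64(21.60692901611328), np.float64(30.453396606445313)], 11.961596488952637)
(array([ 0.6411, -0.1828]), [np.float64(22.43591766357422), np.float64(30.327127075195314)], -11.962387084960938)
(array([ 0.6538, -0.0422]), [np.float64(22.655030822753908), np.float64(29.932254028320312)], -4.8282928466796875)
(array([ 0.6571, -0.106 ]), [np.float64(22.207977294921875), np.float64(29.69666442871094)], 7.620851039886475)
[[ 0.4916  0.0171]
 [ 0.4941 -0.093 ]]
[ 0.4928 -0.0379] 1.2881405889786066 0.6795716135613981
[-77.2049  30.2584  82.1294   0.0013  67.6889 -10.2267]
[325.1923   0.     271.8078] [0.0626 0.0281 0.1609]
t 0.2 off [ 0.5291 -0.1825  0.0223] dr [ -0.  -0. -67.] f [-0.4 -0.2  0.1]
```

>>> servo_tool([
  {"offset": [0.475,-0.208,-0.028],"dr": [0,0,-67]},
  {"offset": [0.475,-0.208,-0.028],"dr": [0,0,-67]},
  {"offset": [0.475,-0.208,-0.028],"dr": [0,0,-67]},
  {"offset": [0.475,-0.208,-0.028],"dr": [0,0,-67]},
  {"offset": [0.475,-0.208,-0.028],"dr": [0,0,-67]},
  {"offset": [0.475,-0.208,-0.028],"dr": [0,0,-67]},
  {"offset": [0.475,-0.208,-0.028],"dr": [0,0,-67]},
  {"offset": [0.475,-0.208,-0.028],"dr": [0,0,-67]},
  {"offset": [0.475,-0.208,-0.028],"dr": [0,0,-67]},
  {"offset": [0.475,-0.208,-0.028],"dr": [0,0,-67]},
  {"offset": [0.475,-0.208,-0.028],"dr": [0,0,-67]},
  {"offset": [0.475,-0.208,-0.028],"dr": [0,0,-67]},
  {"offset": [0.475,-0.208,-0.028],"dr": [0,0,-67]},
  {"offset": [0.475,-0.208,-0.028],"dr": [0,0,-67]},
  {"offset": [0.475,-0.208,-0.028],"dr": [0,0,-67]},
  {"offset": [0.475,-0.208,-0.028],"dr": [0,0,-67]},
  {"offset": [0.475,-0.208,-0.028],"dr": [0,0,-67]},
])

```text
time_s: 1.67
position: [0.5993, -0.1991, 0.2503]
tcp_rot: [[0.001, 1.0, -0.001], [1.0, -0.001, 0.0], [0.0, -0.001, -1.0]]
force: [-0.1, -0.5, -0.0]
opening: 0.998
grasp_force: 0.0
```

Run:
```python
from m import *
s=bot.read_state(); print(s["time_s"],s["position"],s["tcp_rot"])
c=cap("wrist","w1"); print(-c["R"].T@c["t"],c["R"])
for r in relays(c,(0,560,0,420)): print(r)
print(rack(c,(0,560,0,420)))
for r in [(.493,-.065,.024)]: print(proj(c,r))
```

```text
1.6667 [ 0.5993 -0.1991  0.2503] [[ 0.0012  1.     -0.001 ]
 [ 1.     -0.0012  0.    ]
 [ 0.     -0.001  -1.    ]]
[ 0.5986 -0.1289  0.4114] [[ 1.     -0.0012 -0.0016]
 [-0.0008 -0.9676  0.2524]
 [-0.0018 -0.2524 -0.9676]]
(array([ 0.7795, -0.4987]), [np.float64(9.711382293701172), np.float64(55.21019287109375)], 89.89017486572266)
(array([ 0.671 , -0.3222]), [np.float64(113.3342529296875), np.float64(613.323193359375)], -0.03733062744140625)
(array([ 0.6239, -0.2513]), [np.float64(25.1882568359375), np.float64(32.797000122070315)], 11.220661163330078)
(array([ 0.6382, -0.1822]), [np.float64(25.826333618164064), np.float64(33.563330078125)], -10.603767395019531)
(array([ 0.5044, -0.1513]), [np.float64(6.255787658691406), np.float64(24.727565002441406)], 2.449930191040039)
(array([ 0.5052, -0.1432]), [np.float64(5.368878936767578), np.float64(25.658697509765624)], -2.1539382934570312)
(array([ 0.5043, -0.1356]), [np.float64(5.3857677459716795), np.float64(25.652493286132813)], -2.4719619750976562)
(array([ 0.6536, -0.1056]), [np.float64(25.617092895507813), np.float64(33.6586730957031
[... 781 characters left out ...]
6101684570315)], -0.4520111083984375)
(array([ 0.5056, -0.0104]), [np.float64(7.160745239257812), np.float64(26.787960815429688)], 1.2647178173065186)
(array([ 0.5058, -0.0025]), [np.float64(7.345146942138672), np.float64(25.79854736328125)], -0.5229339599609375)
(array([0.5056, 0.0054]), [np.float64(7.115247344970703), np.float64(25.865045166015626)], 0.09536778926849365)
[[ 0.4924  0.0241]
 [ 0.4925  0.0153]
 [ 0.4928  0.0064]
 [ 0.4932 -0.0292]
 [ 0.4921 -0.0379]
 [ 0.4918 -0.0468]
 [ 0.4914 -0.0826]
 [ 0.4921 -0.0918]
 [ 0.4913 -0.1006]
 [ 0.4915 -0.1366]
 [ 0.7365 -0.1396]
 [ 0.4917 -0.1457]
 [ 0.4912 -0.1544]
 [ 0.8421 -0.3255]
 [ 0.3532 -0.3259]
 [ 0.8364 -0.5986]]
[184.2922  77.2112]
```

View pics/w1.png

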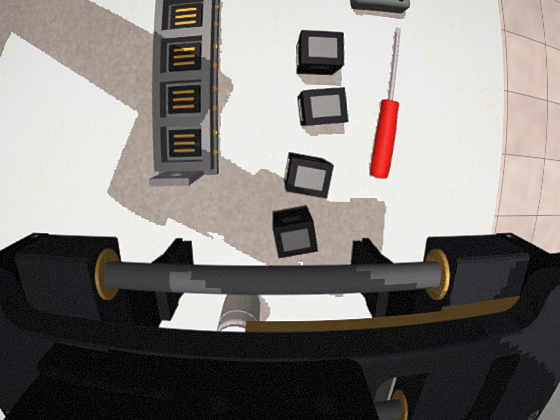

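The wrist view shows the rack's gold contacts along column 182 (rows 15–142). The relays are at (323,50), (326,106), (309,174) and (295,237), and the screwdriver is at (385,140). Moving over relay 4.

Run:
```python
from m import *
goto((.6255,-.252,.125),11.5)
```

```text
t 1.7 off [-0.0527  0.0264  0.1254] dr [ -0.   -0.  -11.6] f [-0.7 -0.6 -0. ]
```

>>> servo_tool([
  {"offset": [-0.053,0.026,0.125],"dr": [0,0,-11.6]},
  {"offset": [-0.053,0.026,0.125],"dr": [0,0,-11.6]},
  {"offset": [-0.053,0.026,0.125],"dr": [0,0,-11.6]},
  {"offset": [-0.053,0.026,0.125],"dr": [0,0,-11.6]},
  {"offset": [-0.053,0.026,0.125],"dr": [0,0,-11.6]},
  {"offset": [-0.053,0.026,0.125],"dr": [0,0,-11.6]},
], gripper=-0.6)

```text
time_s: 2.22
position: [0.6256, -0.2515, 0.1256]
tcp_rot: [[-0.2, 0.98, -0.001], [0.98, 0.2, 0.001], [0.001, -0.001, -1.0]]
force: [-0.0, 0.9, -0.2]
opening: 0.808
grasp_force: 0.0
```

Run:
```python
from m import *
c=cap("wrist","w2")
print(bot.read_state()["position"],bot.read_state()["opening"])
for r in relays(c,(150,420,0,300)):
    if r[1][0]>15 and r[1][1]<60:print(r)
```

```text
[ 0.6266 -0.2514  0.1273] 0.8044070747278967
(array([ 0.624 , -0.2516]), [np.float64(24.126803588867187), np.float64(31.717681884765625)], 11.441864967346191)
(array([ 0.6381, -0.1824]), [np.float64(24.353840637207032), np.float64(32.26545715332031)], -9.78399658203125)
(array([ 0.6538, -0.1058]), [np.float64(24.301300048828125), np.float64(32.187338256835936)], 6.3694658279418945)
```

View pics/w2.png

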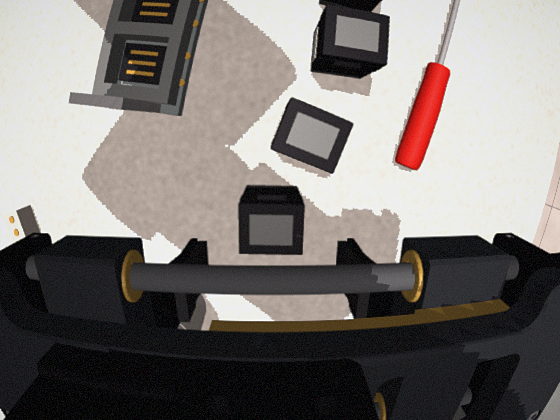

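Relay 4 sits centred between the fingers at (270,230), aligned with them. Descending to grip it.

>>> servo_tool([
  {"offset": [0,-0.002,0.04]},
  {"offset": [0,-0.002,0.08]},
  {"offset": [0,-0.002,0.096]},
  {"offset": [0,-0.002,0.096]},
  {"offset": [0,-0.002,0.096]},
])

```text
$.targets[0]: bad value
```

>>> servo_tool([
  {"offset": [0,0,0]},
  {"offset": [0,0,0]},
  {"offset": [0,0,0]},
  {"offset": [0,0,0]},
  {"offset": [0,0,0]},
  {"offset": [0,0,0]},
  {"offset": [0,0,0]},
  {"offset": [0,0,0]},
], gripper=1)

```text
$.targets[0]: bad value
```

Run:
```python
from m import *
goto((.492,-.146,.14),0)
```

```text
t 2.3 off [ 0.1302 -0.1107 -0.013 ] dr [ 0.1  0.  11.6] f [-0.1 -0.2  0.3]
```

dr must always be given.

>>> servo_tool([
  {"offset": [0,-0.002,0.04],"dr": [0,0,0]},
  {"offset": [0,-0.002,0.08],"dr": [0,0,0]},
  {"offset": [0,-0.002,0.096],"dr": [0,0,0]},
  {"offset": [0,-0.002,0.096],"dr": [0,0,0]},
  {"offset": [0,-0.002,0.096],"dr": [0,0,0]},
])

```text
time_s: 2.68
position: [0.6253, -0.2512, 0.0315]
tcp_rot: [[-0.202, 0.979, 0.002], [0.979, 0.202, -0.001], [-0.001, 0.002, -1.0]]
force: [0.8, -0.3, 0.5]
opening: 0.797
grasp_force: 0.0
```

>>> servo_tool([
  {"offset": [0,0,0],"dr": [0,0,0]},
  {"offset": [0,0,0],"dr": [0,0,0]},
  {"offset": [0,0,0],"dr": [0,0,0]},
  {"offset": [0,0,0],"dr": [0,0,0]},
  {"offset": [0,0,0],"dr": [0,0,0]},
  {"offset": [0,0,0],"dr": [0,0,0]},
  {"offset": [0,0,0],"dr": [0,0,0]},
  {"offset": [0,0,0],"dr": [0,0,0]},
], gripper=1)

```text
time_s: 3.35
position: [0.6249, -0.2518, 0.0309]
tcp_rot: [[-0.201, 0.98, 0.001], [0.98, 0.201, -0.001], [-0.001, 0.001, -1.0]]
force: [-1.0, 0.8, 6.1]
opening: 0.526
grasp_force: 29.9
```

Run:
```python
from m import *
goto((.492,-.146,.15),0)
```

```text
t 3.4 off [ 0.1302 -0.1088 -0.1194] dr [ 0.1  0.1 11.6] f [-1.   0.8  6.1]
```

>>> servo_tool([
  {"offset": [0,0,-0.04],"dr": [0,0,0]},
  {"offset": [0,0,-0.08],"dr": [0,0,0]},
  {"offset": [0,0,-0.119],"dr": [0,0,0]},
  {"offset": [0.13,-0.109,-0.119],"dr": [0,0,11.6]},
  {"offset": [0.13,-0.109,-0.119],"dr": [0,0,11.6]},
  {"offset": [0.13,-0.109,-0.119],"dr": [0,0,11.6]},
  {"offset": [0.13,-0.109,-0.119],"dr": [0,0,11.6]},
  {"offset": [0.13,-0.109,-0.119],"dr": [0,0,11.6]},
  {"offset": [0.13,-0.109,-0.119],"dr": [0,0,11.6]},
  {"offset": [0.13,-0.109,-0.119],"dr": [0,0,11.6]},
  {"offset": [0.13,-0.109,-0.119],"dr": [0,0,11.6]},
])

```text
time_s: 4.27
position: [0.4932, -0.1472, 0.1489]
tcp_rot: [[-0.0, 1.0, 0.003], [1.0, 0.0, -0.001], [-0.001, 0.003, -1.0]]
force: [0.5, 0.6, -2.9]
opening: 0.526
grasp_force: 29.9
```

Run:
```python
from m import *
s=bot.read_state();print(s["position"],s["tcp_rot"],s["force"])
c=cap("wrist","w3")
zt=s["position"][2]-.0309+.072
for r in relays(c,(150,420,100,330),zt): print(r)
print(rack(c,(0,560,0,420)))
```

```text
[ 0.4932 -0.1472  0.1489] [[-0.0001  1.      0.0026]
 [ 1.      0.0001 -0.0015]
 [-0.0015  0.0026 -1.    ]] [ 0.4535  0.5575 -2.8538]
(array([ 0.5442, -0.1169]), [np.float64(5.054547500610352), np.float64(7.405670166015625)], 76.787109375)
(array([ 0.4914, -0.1086]), [np.float64(1.5790762901306152), np.float64(11.456005859375)], -0.02320098876953125)
(array([ 0.4912, -0.1055]), [np.float64(2.340316963195801), np.float64(11.767813873291015)], -0.027069091796875)
(array([ 0.4912, -0.1016]), [np.float64(2.310424041748047), np.float64(11.686087036132813)], -0.03369903564453125)
(array([ 0.4914, -0.0867]), [np.float64(1.8706478118896483), np.float64(11.790187072753906)], -0.041259765625)
(array([ 0.4914, -0.0828]), [np.float64(2.230367660522461), np.float64(11.74170150756836)], -0.06975555419921875)
(array([ 0.4914, -0.0792]), [np.float64(2.2145292282104494), np.float64(11.701046752929688)], -0.32129669189453125)
[[ 0.4917  0.0238]
 [ 0.4917  0.015 ]
 [ 0.4918  0.0064]
 [ 0.4917 -0.0289]
 [ 0.4916 -0.0378]
 [ 0.4913 -0.0467]
 [ 0.491  -0.0829]
 [ 0.4903 -0.0916]
 [ 0.4908 -0.1005]
 [ 0.4901 -0.1362]
 [ 0.7304 -0.1373]
 [ 0.4904 -0.1452]
 [ 0.491  -0.1532]
 [ 0.5957 -0.2226]
 [ 0.3893 -0.2228]]
```

View pics/w3.png

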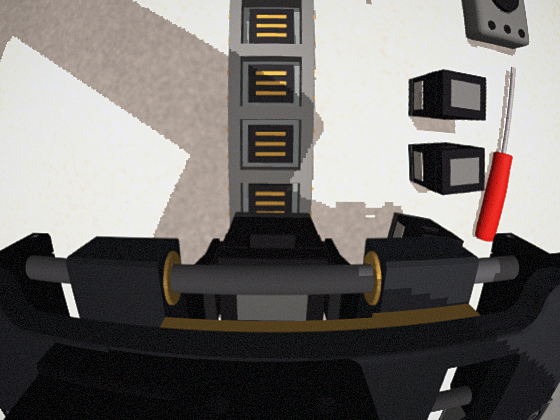

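The relay is held centred (top face at about (272,300)) over bay 4, with the contacts visible at (270,200). I'll correct by −2 mm in x and +1 mm in y, then insert.

>>> servo_tool([
  {"offset": [0.001,-0.002,0.03],"dr": [0,0,0]},
  {"offset": [0.001,-0.002,0.06],"dr": [0,0,0]},
  {"offset": [0.001,-0.002,0.075],"dr": [0,0,0]},
  {"offset": [0.001,-0.002,0.082],"dr": [0,0,0]},
  {"offset": [0.001,-0.002,0.088],"dr": [0,0,0]},
  {"offset": [0.001,-0.002,0.092],"dr": [0,0,0]},
  {"offset": [0.001,-0.002,0.092],"dr": [0,0,0]},
])

```text
time_s: 4.9
position: [0.4899, -0.1455, 0.0564]
tcp_rot: [[-0.0, 1.0, 0.0], [1.0, 0.0, -0.0], [-0.0, 0.0, -1.0]]
force: [0.3, 0.7, -2.5]
opening: 0.525
grasp_force: 29.9
```

Inside the bay with no contact force. Pressing now.

>>> servo_tool([
  {"offset": [0,0,0.003],"dr": [0,0,0]},
  {"offset": [0,0,0.006],"dr": [0,0,0]},
  {"offset": [0,0,0.009],"dr": [0,0,0]},
  {"offset": [0,0,0.012],"dr": [0,0,0]},
  {"offset": [0,0,0.0135],"dr": [0,0,0]},
  {"offset": [0,0,0.0135],"dr": [0,0,0]},
])

```text
time_s: 5.4
position: [0.4904, -0.1456, 0.0447]
tcp_rot: [[-0.001, 1.0, 0.003], [1.0, 0.001, -0.002], [-0.002, 0.003, -1.0]]
force: [-2.3, 0.7, 12.9]
opening: 0.526
grasp_force: 29.9
```

>>> servo_tool([
  {"offset": [0,0,0.0015],"dr": [0,0,0]},
  {"offset": [0,0,0.0015],"dr": [0,0,0]},
  {"offset": [0,0,0.0015],"dr": [0,0,0]},
])

```text
time_s: 5.65
position: [0.4904, -0.1456, 0.0446]
tcp_rot: [[-0.001, 1.0, 0.003], [1.0, 0.001, -0.002], [-0.002, 0.003, -1.0]]
force: [-3.0, 0.6, 25.4]
opening: 0.526
grasp_force: 29.9
```

Home: height unchanged while the force rose. I'll release and go to relay 3.

>>> servo_tool([
  {"offset": [0,0,-0.002],"dr": [0,0,0]},
  {"offset": [0,0,-0.002],"dr": [0,0,0]},
  {"offset": [0,0,-0.002],"dr": [0,0,0]},
  {"offset": [0,0,-0.002],"dr": [0,0,0]},
  {"offset": [0,0,-0.002],"dr": [0,0,0]},
], gripper=-0.6)

```text
time_s: 6.07
position: [0.4891, -0.1448, 0.043]
tcp_rot: [[-0.0, 1.0, -0.001], [1.0, 0.0, 0.001], [0.001, -0.001, -1.0]]
force: [-0.0, 0.9, 0.6]
opening: 0.772
grasp_force: 0.0
```

>>> servo_tool([
  {"offset": [0,0,-0.04],"dr": [0,0,0]},
  {"offset": [0,0,-0.08],"dr": [0,0,0]},
  {"offset": [-0.037,0.148,-0.082],"dr": [0,0,10]},
  {"offset": [-0.037,0.148,-0.082],"dr": [0,0,10]},
  {"offset": [-0.037,0.148,-0.082],"dr": [0,0,10]},
  {"offset": [-0.037,0.148,-0.082],"dr": [0,0,10]},
  {"offset": [-0.037,0.148,-0.082],"dr": [0,0,10]},
  {"offset": [-0.037,0.148,-0.082],"dr": [0,0,10]},
  {"offset": [-0.037,0.148,-0.082],"dr": [0,0,10]},
])

```text
time_s: 6.82
position: [0.6357, -0.1811, 0.1242]
tcp_rot: [[0.173, 0.985, -0.004], [0.985, -0.173, 0.002], [0.001, -0.004, -1.0]]
force: [0.1, -0.2, -0.5]
opening: 0.799
grasp_force: 0.0
```

```bash
cat > look.py <<'E'
import sys
from m import *
c=cap("wrist","w_"+sys.argv[1]); s=bot.read_state(); print(s["position"],s["opening"])
for r in relays(c,(100,460,0,300)):
    if 18<r[1][0] and r[1][1]<45: print(r)
for r in relays(c,(100,460,0,300),.086):
    if 14<r[1][0] and r[1][1]<45 and r[0][0]<.53: print("home",r)
E
python3 look.py r3
```

```text
[ 0.6353 -0.1811  0.1244] 0.798779016060141
(array([ 0.6382, -0.1823]), [np.float64(23.344692993164063), np.float64(31.786459350585936)], -9.947982788085938)
(array([ 0.6538, -0.1056]), [np.float64(24.581340026855468), np.float64(32.45766906738281)], 6.353067874908447)
(array([ 0.651 , -0.0421]), [np.float64(24.397219848632812), np.float64(32.26437683105469)], 0.009068387560546398)
```

>>> servo_tool([
  {"offset": [-0.001,0.003,0.04],"dr": [0,0,0]},
  {"offset": [-0.001,0.003,0.08],"dr": [0,0,0]},
  {"offset": [-0.001,0.003,0.0935],"dr": [0,0,0]},
  {"offset": [-0.001,0.003,0.0935],"dr": [0,0,0]},
  {"offset": [-0.001,0.003,0.0935],"dr": [0,0,0]},
])

```text
time_s: 7.28
position: [0.6391, -0.1831, 0.0318]
tcp_rot: [[0.173, 0.985, -0.002], [0.985, -0.173, 0.001], [0.001, -0.002, -1.0]]
force: [0.6, 0.3, -0.1]
opening: 0.797
grasp_force: 0.0
```

>>> servo_tool([
  {"offset": [0,0,0],"dr": [0,0,0]},
  {"offset": [0,0,0],"dr": [0,0,0]},
  {"offset": [0,0,0],"dr": [0,0,0]},
  {"offset": [0,0,0],"dr": [0,0,0]},
  {"offset": [0,0,0],"dr": [0,0,0]},
  {"offset": [0,0,0],"dr": [0,0,0]},
  {"offset": [0,0,0],"dr": [0,0,0]},
  {"offset": [0,0,0],"dr": [0,0,0]},
], gripper=1)

```text
time_s: 7.95
position: [0.6404, -0.1836, 0.0334]
tcp_rot: [[0.173, 0.985, 0.001], [0.985, -0.173, -0.0], [-0.0, 0.001, -1.0]]
force: [-1.7, 1.1, 5.4]
opening: 0.528
grasp_force: 30.0
```

Run:
```python
from m import *
goto((.491,-.092,.15),0)
```

```text
t 8.0 off [ 0.0643 -0.1629 -0.1168] dr [  0.   0. -10.] f [-1.7  1.1  5.4]
```

>>> servo_tool([
  {"offset": [0,0,-0.04],"dr": [0,0,0]},
  {"offset": [0,0,-0.08],"dr": [0,0,0]},
  {"offset": [0,0,-0.117],"dr": [0,0,0]},
  {"offset": [0.064,-0.163,-0.117],"dr": [0,0,-10]},
  {"offset": [0.064,-0.163,-0.117],"dr": [0,0,-10]},
  {"offset": [0.064,-0.163,-0.117],"dr": [0,0,-10]},
  {"offset": [0.064,-0.163,-0.117],"dr": [0,0,-10]},
  {"offset": [0.064,-0.163,-0.117],"dr": [0,0,-10]},
  {"offset": [0.064,-0.163,-0.117],"dr": [0,0,-10]},
  {"offset": [0.064,-0.163,-0.117],"dr": [0,0,-10]},
])

```text
time_s: 8.78
position: [0.4912, -0.0922, 0.1494]
tcp_rot: [[-0.001, 1.0, 0.002], [1.0, 0.001, -0.001], [-0.001, 0.002, -1.0]]
force: [0.5, -0.1, -1.3]
opening: 0.526
grasp_force: 30.0
```

Run:
```python
from m import *
for i in range(4):
    s=bot.read_state();print(s["position"],s["force"])
    c=cap("wrist","w4")
print(rack(c,(0,560,0,420)))
```

```text
[ 0.4912 -0.0922  0.1494] [ 0.511  -0.0649 -1.3076]
[ 0.4924 -0.093   0.1495] [-0.228  -0.624  -2.1544]
[ 0.4929 -0.0933  0.1494] [ 1.0448 -0.7143 -0.2819]
[ 0.4928 -0.0934  0.1493] [ 0.7337 -0.7282 -1.9516]
[[ 0.4921  0.0247]
 [ 0.4918  0.0162]
 [ 0.4923  0.0069]
 [ 0.4913 -0.0288]
 [ 0.491  -0.0374]
 [ 0.4914 -0.0466]
 [ 0.4904 -0.0824]
 [ 0.491  -0.0914]
 [ 0.7314 -0.1185]
 [ 0.5953 -0.1689]
 [ 0.3888 -0.1693]]
```

View pics/w4.png

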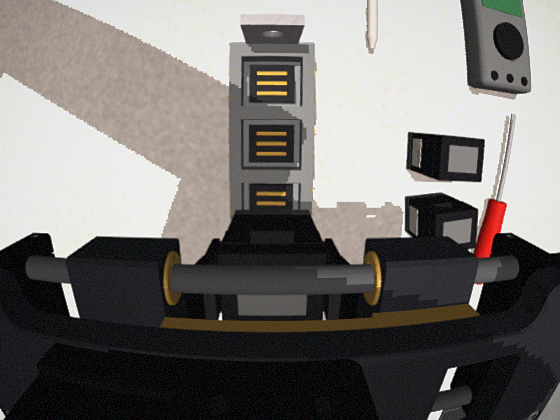

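The relay is centred over bay 3, with the next contacts showing at (270,198). Inserting.

>>> servo_tool([
  {"offset": [0.001,-0.0017,0.03],"dr": [0,0,0]},
  {"offset": [0.001,-0.0017,0.06],"dr": [0,0,0]},
  {"offset": [0.001,-0.0017,0.072],"dr": [0,0,0]},
  {"offset": [0.001,-0.0017,0.078],"dr": [0,0,0]},
  {"offset": [0.001,-0.0017,0.084],"dr": [0,0,0]},
  {"offset": [0.001,-0.0017,0.09],"dr": [0,0,0]},
  {"offset": [0.001,-0.0017,0.09],"dr": [0,0,0]},
])

```text
time_s: 9.57
position: [0.4942, -0.0935, 0.0634]
tcp_rot: [[-0.0, 1.0, 0.01], [1.0, 0.0, -0.004], [-0.004, 0.01, -1.0]]
force: [0.5, 1.8, 29.2]
opening: 0.579
grasp_force: 30.3
```

Caught on something. Backing up to look.

>>> servo_tool([
  {"offset": [0,0,-0.02],"dr": [0,0,0]},
  {"offset": [0,0,-0.05],"dr": [0,0,0]},
  {"offset": [0,0,-0.09],"dr": [0,0,0]},
  {"offset": [0,0,-0.09],"dr": [0,0,0]},
  {"offset": [0,0,-0.09],"dr": [0,0,0]},
  {"offset": [0,0,-0.09],"dr": [0,0,0]},
])

```text
time_s: 10.07
position: [0.4893, -0.0914, 0.149]
tcp_rot: [[-0.0, 1.0, 0.0], [1.0, 0.0, -0.0], [-0.0, 0.0, -1.0]]
force: [-0.9, -1.4, -2.0]
opening: 0.527
grasp_force: 29.5
```

Run:
```python
from m import *
s=bot.read_state();print(s["position"],s["force"],s["opening"])
c=cap("wrist")
a=cv2.resize(c["color"][150:340,180:380,::-1],None,fx=2.5,fy=2.5)
t=cap("top"); b=cv2.resize(t["color"][180:280,230:340,::-1],None,fx=2.7,fy=2.7)
S=np.zeros((480,800,3),np.uint8); S[:a.shape[0],:500]=a; S[:270,500:500+b.shape[1]]=b[:270,:300]
sc=cap("scene")["color"][120:250,220:370,::-1]; sc=cv2.resize(sc,(240,208)); S[270:478,500:740]=sc
cv2.imwrite("pics/m5.png",cv2.convertScaleAbs(S,alpha=1.6))
```

```text
[ 0.4893 -0.0914  0.149 ] [-0.8507 -1.4007 -1.9662] 0.5271731642748534
```

View pics/m5.png

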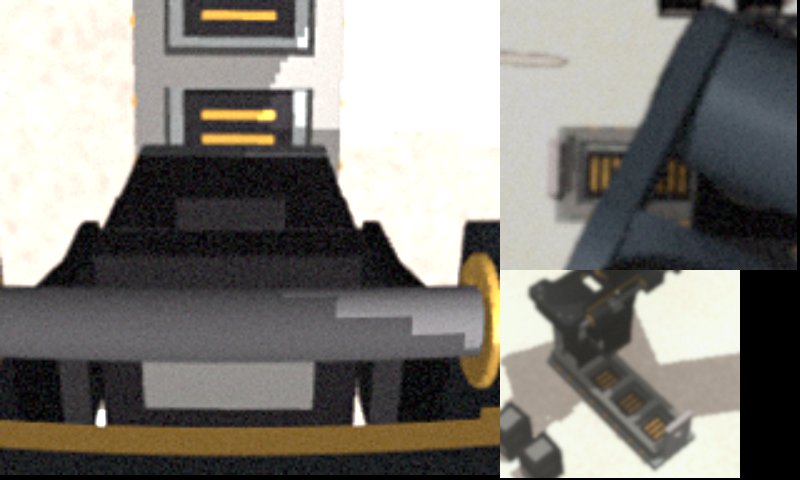

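The grip is back at 46 mm, but the relay looks slightly tilted. Its bottom edge, at crop columns 140–338, sits to the right of its top. I'll let the arm settle and measure the tilt.

Run:
```python
from m import *
for i in range(8):
    s=bot.read_state();print(s["position"],s["tcp_rot"][:2,2])
    c=cap("wrist","w5")
g=c["color"].max(2).astype(int)
for v in (205,211,214,218,225,232,236): print(v,"".join("%4d"%x for x in g[v,224:330:2]))
old=cv2.imread("pics/w4.png").max(2)
print("before"); 
for v in (211,214,218,225): print(v,"".join("%4d"%x for x in old[v,224:330:2]))
```

```text
[ 0.4881 -0.0909  0.1475] [-0.0032  0.0014]
[ 0.4881 -0.0909  0.1475] [-0.0032  0.0014]
[ 0.4883 -0.0909  0.1477] [-0.0028  0.0012]
[ 0.4884 -0.0909  0.1479] [-0.0024  0.0011]
[ 0.4885 -0.091   0.1481] [-0.0019  0.0008]
[ 0.4887 -0.0911  0.1483] [-0.0015  0.0007]
[ 0.4888 -0.0911  0.1485] [-0.0011  0.0005]
[ 0.4889 -0.0911  0.1486] [-0.0008  0.0003]
205  170 176 174 182 184 143 104 106 102 104 106  79  81 111 110  52  36  28  43 173 179 180 178 179 177 179 170 166 170 167 166 161 164  83  31  35  29  99 109  83  45 103 100 101 102  97 162 183 246 240 240 238 239
211  177 177 173 169 177 144  36  29  29  39  40  33  43  38  34  30  22  31  34  42  43  39  45  36  41  40  40  46  58  51  54  56  50  53  56  58  57  55  50  52  55  47  54  66 104  99 142 178 170 172 169 170 173
214  174 174 170 172 176  77   3  10   2  14   9  12  22  11  18  21  19   9  19  13  12  13  21   7  14   7   2   6  13  16   4  26  13  14  22  21   6  26   6  18  16  19  14  18 100  96 133 175 175 174 169 171 170
218  178 177 177 177 105  10  17  18   1  14   0  24   5  19   4  23  14  12  10   7  21  23  20 
[... 945 characters left out ...]
8  37  40  97 176 176 173 169 167 171 171 174 177
214  172 176 175 145 104  49  26  20  23  25  32  26  31  22  20  22  25  30  29  35  29  22  19  24  35  33  32  23  20  29  25  26  26  28  40  45  38  42  34  40  38  43  35  61 167 169 180 185 179 174 173 171 171
218  176 174 178 136  42  15  16  22  10  22  21  16  17   3  19   9  13  27  27  15  14  10   9   2  24  21  11   9  20  17  25  10   0  13  14  10  20  29  10  22   0  12  18   5 140 188 176 183 177 171 175 176 171
225  176 180 158  27  15  22  25   0  16  16  10  19  19  16  23  19   7  10  10   8  16  28  12  13  16  18  14  20  14  15  19  17  23  23   6  20  13   6  12  20  17  15  23   0  21  41 181 183 184 177 173 177 183
```

The tilt is under 1 mm, and the arm is still settling slowly. I'll go to just above the bay, let it settle and correct there.

>>> servo_tool([
  {"offset": [0,0,0.03],"dr": [0,0,0]},
  {"offset": [0,0,0.05],"dr": [0,0,0]},
  {"offset": [0,0,0.066],"dr": [0,0,0]},
  {"offset": [0,0,0.066],"dr": [0,0,0]},
  {"offset": [0,0,0.066],"dr": [0,0,0]},
  {"offset": [0,0,0.066],"dr": [0,0,0]},
  {"offset": [0,0,0.066],"dr": [0,0,0]},
  {"offset": [0,0,0.066],"dr": [0,0,0]},
  {"offset": [0,0,0.066],"dr": [0,0,0]},
  {"offset": [0,0,0.066],"dr": [0,0,0]},
  {"offset": [0,0,0.066],"dr": [0,0,0]},
  {"offset": [0,0,0.066],"dr": [0,0,0]},
])

```text
time_s: 11.62
position: [0.4891, -0.0912, 0.0833]
tcp_rot: [[-0.0, 1.0, 0.0], [1.0, 0.0, -0.0], [-0.0, 0.0, -1.0]]
force: [-0.0, 0.2, -2.4]
opening: 0.524
grasp_force: 29.5
```

Run:
```python
from m import *
for i in range(3):
    s=bot.read_state();print(s["position"],s["tcp_rot"][:2,2],s["force"])
    c=cap("wrist","w6")
print(rack(c,(0,560,0,420)))
cv2.imwrite("pics/w6c.png",cv2.resize(c["color"][90:340,170:380,::-1],None,fx=2.4,fy=2.4))
```

```text
[ 0.4891 -0.0912  0.0833] [ 0.0003 -0.0002] [-0.0069  0.2363 -2.4498]
[ 0.4891 -0.0912  0.0832] [ 0.0002 -0.0001] [ 0.2183 -0.635  -1.131 ]
[ 0.489  -0.0912  0.0831] [ 0.0001 -0.    ] [-0.5704  0.2604 -1.7628]
[[ 0.4913  0.0246]
 [ 0.4922  0.0157]
 [ 0.4919  0.0069]
 [ 0.4917 -0.0287]
 [ 0.4915 -0.0375]
 [ 0.4915 -0.0464]
 [ 0.7341 -0.0984]
 [ 0.5675 -0.1331]
 [ 0.4085 -0.1333]]
```

View pics/w6c.png

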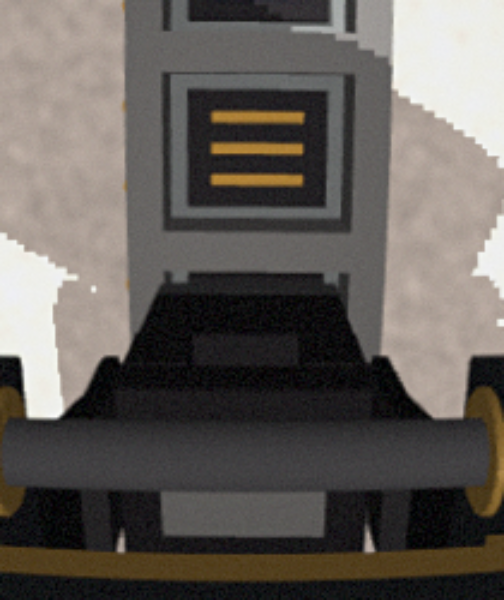

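The settled TCP is (.489, −.0912), so the relay's bottom edge (crop columns 160–345) sits about 2 mm left of the bay walls (165–353). I'll check y by casting the edges.

Run:
```python
from m import *
c=cap("wrist"); g=c["color"].max(2).astype(int)
print([(v,int(g[v,255:290].mean())) for v in range(196,220)])
for v in (203,211,212,213): print(v,cast(c,(272,v),.038),cast(c,(272,v),.0497))
print(bot.read_state()["position"])
```

```text
[(196, 105), (197, 105), (198, 104), (199, 103), (200, 104), (201, 105), (202, 100), (203, 66), (204, 23), (205, 28), (206, 34), (207, 34), (208, 36), (209, 34), (210, 35), (211, 38), (212, 30), (213, 14), (214, 14), (215, 14), (216, 14), (217, 14), (218, 14), (219, 15)]
203 [ 0.4881 -0.07    0.038 ] [ 0.4881 -0.0672  0.0497]
211 [ 0.4881 -0.0754  0.038 ] [ 0.4881 -0.0723  0.0497]
212 [ 0.4881 -0.0761  0.038 ] [ 0.4881 -0.073   0.0497]
213 [ 0.4881 -0.0768  0.038 ] [ 0.4881 -0.0736  0.0497]
[ 0.489  -0.0912  0.083 ]
```

y is right (relay centre −.092), so only x needs +2 mm.

>>> servo_tool([
  {"offset": [0,0.0022,0],"dr": [0,0,0]},
  {"offset": [0,0.0022,0],"dr": [0,0,0]},
  {"offset": [0,0.0022,0.005],"dr": [0,0,0]},
  {"offset": [0,0.0022,0.01],"dr": [0,0,0]},
  {"offset": [0,0.0022,0.015],"dr": [0,0,0]},
  {"offset": [0,0.0022,0.02],"dr": [0,0,0]},
  {"offset": [0,0.0022,0.024],"dr": [0,0,0]},
  {"offset": [0,0.0022,0.024],"dr": [0,0,0]},
  {"offset": [0,0.0022,0.024],"dr": [0,0,0]},
])

```text
time_s: 12.57
position: [0.491, -0.0912, 0.0586]
tcp_rot: [[-0.0, 1.0, -0.001], [1.0, 0.0, 0.0], [0.0, -0.001, -1.0]]
force: [1.0, -0.6, -1.2]
opening: 0.531
grasp_force: 29.7
```

Entered freely. Pressing.

>>> servo_tool([
  {"offset": [0,0,0.003],"dr": [0,0,0]},
  {"offset": [0,0,0.006],"dr": [0,0,0]},
  {"offset": [0,0,0.009],"dr": [0,0,0]},
  {"offset": [0,0,0.012],"dr": [0,0,0]},
  {"offset": [0,0,0.014],"dr": [0,0,0]},
  {"offset": [0,0,0.014],"dr": [0,0,0]},
])

```text
time_s: 13.07
position: [0.4919, -0.0911, 0.048]
tcp_rot: [[-0.001, 1.0, 0.002], [1.0, 0.001, -0.001], [-0.001, 0.002, -1.0]]
force: [-2.9, 2.3, 26.6]
opening: 0.524
grasp_force: 30.0
```

>>> servo_tool([
  {"offset": [0,0,0.0015],"dr": [0,0,0]},
  {"offset": [0,0,0.0015],"dr": [0,0,0]},
  {"offset": [0,0,0.0015],"dr": [0,0,0]},
])

```text
time_s: 13.32
position: [0.4919, -0.0911, 0.0476]
tcp_rot: [[-0.001, 1.0, 0.003], [1.0, 0.001, -0.001], [-0.001, 0.003, -1.0]]
force: [-4.9, 1.9, 36.0]
opening: 0.525
grasp_force: 30.0
```

Home (.0476 against the expected .0474). Releasing, then relay 2.

>>> servo_tool([
  {"offset": [0,0,-0.003],"dr": [0,0,0]},
  {"offset": [0,0,-0.003],"dr": [0,0,0]},
  {"offset": [0,0,-0.003],"dr": [0,0,0]},
  {"offset": [0,0,-0.003],"dr": [0,0,0]},
  {"offset": [0,0,-0.003],"dr": [0,0,0]},
], gripper=-0.6)

```text
time_s: 13.73
position: [0.491, -0.0911, 0.0459]
tcp_rot: [[-0.0, 1.0, -0.001], [1.0, 0.0, 0.0], [0.0, -0.001, -1.0]]
force: [1.2, -0.7, 0.4]
opening: 0.769
grasp_force: 0.0
```

>>> servo_tool([
  {"offset": [0,0,-0.04],"dr": [0,0,0]},
  {"offset": [0,0,-0.079],"dr": [0,0,0]},
  {"offset": [-0.0144,0.1625,-0.079],"dr": [0,0,-6.3]},
  {"offset": [-0.0144,0.1625,-0.079],"dr": [0,0,-6.3]},
  {"offset": [-0.0144,0.1625,-0.079],"dr": [0,0,-6.3]},
  {"offset": [-0.0144,0.1625,-0.079],"dr": [0,0,-6.3]},
  {"offset": [-0.0144,0.1625,-0.079],"dr": [0,0,-6.3]},
  {"offset": [-0.0144,0.1625,-0.079],"dr": [0,0,-6.3]},
  {"offset": [-0.0144,0.1625,-0.079],"dr": [0,0,-6.3]},
  {"offset": [-0.0144,0.1625,-0.079],"dr": [0,0,-6.3]},
  {"offset": [-0.0144,0.1625,-0.079],"dr": [0,0,-6.3]},
  {"offset": [-0.0144,0.1625,-0.079],"dr": [0,0,-6.3]},
  {"offset": [-0.0144,0.1625,-0.079],"dr": [0,0,-6.3]},
])

```text
time_s: 14.82
position: [0.6531, -0.1055, 0.1258]
tcp_rot: [[-0.11, 0.994, -0.0], [0.994, 0.11, 0.0], [0.0, -0.0, -1.0]]
force: [-0.3, -0.3, 0.0]
opening: 0.799
grasp_force: 0.0
```

```bash
python3 look.py r2
```

```text
[ 0.6533 -0.1055  0.1258] 0.8042813997761292
(array([ 0.6539, -0.1055]), [np.float64(24.185850524902342), np.float64(31.68089904785156)], 7.208325386047363)
(array([ 0.651 , -0.0418]), [np.float64(24.636079406738283), np.float64(32.51974792480469)], -0.24105072021484375)
```

>>> servo_tool([
  {"offset": [-0.001,0,0.04],"dr": [0,0,-0.5]},
  {"offset": [-0.001,0,0.08],"dr": [0,0,-0.5]},
  {"offset": [-0.001,0,0.0945],"dr": [0,0,-0.5]},
  {"offset": [-0.001,0,0.0945],"dr": [0,0,-0.5]},
  {"offset": [-0.001,0,0.0945],"dr": [0,0,-0.5]},
  {"offset": [-0.001,0,0.0945],"dr": [0,0,-0.5]},
])

```text
time_s: 15.37
position: [0.6554, -0.107, 0.0329]
tcp_rot: [[-0.119, 0.993, 0.003], [0.993, 0.119, -0.001], [-0.001, 0.003, -1.0]]
force: [0.5, -0.2, 0.3]
opening: 0.8
grasp_force: 0.0
```

>>> servo_tool([
  {"offset": [0,0,0],"dr": [0,0,0]},
  {"offset": [0,0,0],"dr": [0,0,0]},
  {"offset": [0,0,0],"dr": [0,0,0]},
  {"offset": [0,0,0],"dr": [0,0,0]},
  {"offset": [0,0,0],"dr": [0,0,0]},
  {"offset": [0,0,0],"dr": [0,0,0]},
  {"offset": [0,0,0],"dr": [0,0,0]},
  {"offset": [0,0,0],"dr": [0,0,0]},
], gripper=1)

```text
time_s: 16.03
position: [0.6545, -0.1066, 0.0319]
tcp_rot: [[-0.119, 0.993, 0.001], [0.993, 0.119, -0.0], [-0.001, 0.001, -1.0]]
force: [0.0, -0.0, 5.4]
opening: 0.525
grasp_force: 30.0
```

Run:
```python
from m import *
goto((.4915,-.038,.15),0)
```

```text
t 16.0 off [ 0.0874 -0.1535 -0.1184] dr [0.1 0.  6.8] f [ 0.  -0.   5.4]
```

>>> servo_tool([
  {"offset": [0,0,-0.04],"dr": [0,0,0]},
  {"offset": [0,0,-0.08],"dr": [0,0,0]},
  {"offset": [0,0,-0.11],"dr": [0,0,0]},
  {"offset": [0.087,-0.153,-0.11],"dr": [0,0,6.8]},
  {"offset": [0.087,-0.153,-0.11],"dr": [0,0,6.8]},
  {"offset": [0.087,-0.153,-0.11],"dr": [0,0,6.8]},
  {"offset": [0.087,-0.153,-0.11],"dr": [0,0,6.8]},
  {"offset": [0.087,-0.153,-0.11],"dr": [0,0,6.8]},
  {"offset": [0.087,-0.153,-0.11],"dr": [0,0,6.8]},
  {"offset": [0.087,-0.153,-0.08],"dr": [0,0,6.8]},
  {"offset": [0.087,-0.153,-0.052],"dr": [0,0,6.8]},
  {"offset": [0.087,-0.153,-0.052],"dr": [0,0,6.8]},
  {"offset": [0.087,-0.153,-0.052],"dr": [0,0,6.8]},
  {"offset": [0.087,-0.153,-0.052],"dr": [0,0,6.8]},
  {"offset": [0.087,-0.153,-0.052],"dr": [0,0,6.8]},
  {"offset": [0.087,-0.153,-0.052],"dr": [0,0,6.8]},
  {"offset": [0.087,-0.153,-0.052],"dr": [0,0,6.8]},
  {"offset": [0.087,-0.153,-0.052],"dr": [0,0,6.8]},
  {"offset": [0.087,-0.153,-0.052],"dr": [0,0,6.8]},
  {"offset": [0.087,-0.153,-0.052],"dr": [0,0,6.8]},
])

```text
time_s: 17.7
position: [0.4917, -0.0383, 0.0834]
tcp_rot: [[-0.0, 1.0, 0.001], [1.0, 0.0, -0.0], [-0.0, 0.001, -1.0]]
force: [-0.2, -0.7, -2.1]
opening: 0.525
grasp_force: 30.0
```

```bash
cat > hover.py <<'E'
import sys
from m import *
c=cap("wrist"); c=cap("wrist","hv"+sys.argv[1]); g=c["color"].max(2).astype(int); s=bot.read_state(); print(s["position"],s["opening"])
zb=s["position"][2]-.032
print([(v,int(g[v,255:290].mean())) for v in range(198,222)])
for v in (202,203,204,205,211,212,213): print(v,cast(c,(272,v),.038)[1],cast(c,(272,v),zb)[1])
P=rack(c,(0,560,0,420)); P=P[abs(P[:,0]-.491)<.01]; print(P)
for v in (206,210,214): print(v,list(g[v,226:254]),list(g[v,296:324]))
E
python3 hover.py 2
```

```text
[ 0.4916 -0.0383  0.0832] 0.5246411232765461
[(198, 104), (199, 105), (200, 107), (201, 79), (202, 26), (203, 26), (204, 34), (205, 35), (206, 33), (207, 35), (208, 34), (209, 34), (210, 34), (211, 34), (212, 35), (213, 36), (214, 32), (215, 20), (216, 15), (217, 14), (218, 15), (219, 14), (220, 13), (221, 15)]
202 -0.016536816125091995 -0.013440664736858704
203 -0.01720678301714189 -0.014067825102075666
204 -0.01787773172681581 -0.014695904553156378
205 -0.018549677131401987 -0.01532491701682711
211 -0.022603123790228274 -0.01911937479840306
212 -0.023282469690330147 -0.019755314914060018
213 -0.023962934375867127 -0.020392302332039522
[[0.4914 0.0254]
 [0.4913 0.0164]
 [0.491  0.0076]]
206 [np.int64(105), np.int64(103), np.int64(107), np.int64(105), np.int64(103), np.int64(97), np.int64(102), np.int64(105), np.int64(89), np.int64(60), np.int64(44), np.int64(45), np.int64(67), np.int64(102), np.int64(108), np.int64(107), np.int64(107), np.int64(109), np.int64(95), np.int64(61), np.int64(35), np.int64(36), np.int64(38), np.int64(32), np.int64(29), np.int64(36), np.int64(33), np.int64
[... 1311 characters left out ...]
t64(100), np.int64(91), np.int64(50), np.int64(27), np.int64(33), np.int64(34), np.int64(23), np.int64(30), np.int64(29), np.int64(38), np.int64(37), np.int64(30), np.int64(27), np.int64(33), np.int64(32), np.int64(37), np.int64(34), np.int64(35), np.int64(33), np.int64(33), np.int64(30), np.int64(33)] [np.int64(44), np.int64(33), np.int64(39), np.int64(35), np.int64(38), np.int64(36), np.int64(33), np.int64(37), np.int64(38), np.int64(39), np.int64(35), np.int64(31), np.int64(33), np.int64(35), np.int64(38), np.int64(60), np.int64(97), np.int64(100), np.int64(101), np.int64(101), np.int64(96), np.int64(97), np.int64(99), np.int64(98), np.int64(102), np.int64(97), np.int64(96), np.int64(95)]
```

>>> servo_tool([
  {"offset": [0.0015,0,0],"dr": [0,0,0]},
  {"offset": [0.0015,0,0],"dr": [0,0,0]},
  {"offset": [0.0015,0,0.005],"dr": [0,0,0]},
  {"offset": [0.0015,0,0.01],"dr": [0,0,0]},
  {"offset": [0.0015,0,0.015],"dr": [0,0,0]},
  {"offset": [0.0015,0,0.02],"dr": [0,0,0]},
  {"offset": [0.0015,0,0.025],"dr": [0,0,0]},
  {"offset": [0.0015,0,0.025],"dr": [0,0,0]},
  {"offset": [0.0015,0,0.025],"dr": [0,0,0]},
])

```text
time_s: 18.55
position: [0.4912, -0.0367, 0.0575]
tcp_rot: [[-0.0, 1.0, -0.001], [1.0, 0.0, 0.0], [0.0, -0.001, -1.0]]
force: [-0.1, 0.1, -2.7]
opening: 0.527
grasp_force: 30.0
```

>>> servo_tool([
  {"offset": [0,0,0.003],"dr": [0,0,0]},
  {"offset": [0,0,0.006],"dr": [0,0,0]},
  {"offset": [0,0,0.009],"dr": [0,0,0]},
  {"offset": [0,0,0.012],"dr": [0,0,0]},
  {"offset": [0,0,0.014],"dr": [0,0,0]},
  {"offset": [0,0,0.014],"dr": [0,0,0]},
])

```text
time_s: 19.05
position: [0.4921, -0.0369, 0.0457]
tcp_rot: [[-0.001, 1.0, 0.002], [1.0, 0.001, -0.001], [-0.001, 0.002, -1.0]]
force: [-2.9, 1.0, 16.1]
opening: 0.525
grasp_force: 30.0
```

>>> servo_tool([
  {"offset": [0,0,0.001],"dr": [0,0,0]},
  {"offset": [0,0,0.001],"dr": [0,0,0]},
  {"offset": [0,0,0.001],"dr": [0,0,0]},
])

```text
time_s: 19.3
position: [0.492, -0.0369, 0.0456]
tcp_rot: [[-0.001, 1.0, 0.002], [1.0, 0.001, -0.001], [-0.001, 0.002, -1.0]]
force: [-3.8, 1.3, 24.9]
opening: 0.527
grasp_force: 30.0
```

Home. On to relay 1.

>>> servo_tool([
  {"offset": [0,0,-0.002],"dr": [0,0,0]},
  {"offset": [0,0,-0.002],"dr": [0,0,0]},
  {"offset": [0,0,-0.002],"dr": [0,0,0]},
  {"offset": [0,0,-0.002],"dr": [0,0,0]},
  {"offset": [0,0,-0.002],"dr": [0,0,0]},
], gripper=-0.6)

```text
time_s: 19.72
position: [0.4914, -0.0368, 0.0445]
tcp_rot: [[-0.0, 1.0, -0.001], [1.0, 0.0, 0.0], [0.0, -0.001, -1.0]]
force: [0.6, -0.1, -0.3]
opening: 0.775
grasp_force: 0.0
```

>>> servo_tool([
  {"offset": [0,0,-0.04],"dr": [0,0,0]},
  {"offset": [0,0,-0.08],"dr": [0,0,0]},
  {"offset": [-0.005,0.16,-0.08],"dr": [0,0,0]},
  {"offset": [-0.005,0.16,-0.08],"dr": [0,0,0]},
  {"offset": [-0.005,0.16,-0.08],"dr": [0,0,0]},
  {"offset": [-0.005,0.16,-0.08],"dr": [0,0,0]},
  {"offset": [-0.005,0.16,-0.08],"dr": [0,0,0]},
  {"offset": [-0.005,0.16,-0.08],"dr": [0,0,0]},
  {"offset": [-0.005,0.16,-0.08],"dr": [0,0,0]},
  {"offset": [-0.005,0.16,-0.08],"dr": [0,0,0]},
  {"offset": [-0.005,0.16,-0.08],"dr": [0,0,0]},
  {"offset": [-0.005,0.16,-0.08],"dr": [0,0,0]},
  {"offset": [-0.005,0.16,-0.08],"dr": [0,0,0]},
])

```text
time_s: 20.8
position: [0.6509, -0.0417, 0.1252]
tcp_rot: [[-0.0, 1.0, -0.001], [1.0, 0.0, 0.0], [0.0, -0.001, -1.0]]
force: [0.5, 0.4, -0.6]
opening: 0.801
grasp_force: 0.0
```

```bash
python3 look.py r1
```

```text
[ 0.6511 -0.0418  0.1253] 0.7996875682253358
(array([ 0.6512, -0.0416]), [np.float64(24.119557189941407), np.float64(31.9442626953125)], -7.62939453125e-05)
```

>>> servo_tool([
  {"offset": [0,0,0.04],"dr": [0,0,0]},
  {"offset": [0,0,0.08],"dr": [0,0,0]},
  {"offset": [0,0,0.094],"dr": [0,0,0]},
  {"offset": [0,0,0.094],"dr": [0,0,0]},
  {"offset": [0,0,0.094],"dr": [0,0,0]},
  {"offset": [0,0,0.094],"dr": [0,0,0]},
])

```text
time_s: 21.35
position: [0.6532, -0.0421, 0.0329]
tcp_rot: [[-0.0, 1.0, 0.003], [1.0, 0.0, -0.001], [-0.001, 0.003, -1.0]]
force: [0.6, 0.1, 1.0]
opening: 0.796
grasp_force: 0.0
```

>>> servo_tool([
  {"offset": [0,0,0],"dr": [0,0,0]},
  {"offset": [0,0,0],"dr": [0,0,0]},
  {"offset": [0,0,0],"dr": [0,0,0]},
  {"offset": [0,0,0],"dr": [0,0,0]},
  {"offset": [0,0,0],"dr": [0,0,0]},
  {"offset": [0,0,0],"dr": [0,0,0]},
  {"offset": [0,0,0],"dr": [0,0,0]},
  {"offset": [0,0,0],"dr": [0,0,0]},
], gripper=1)

```text
time_s: 22.02
position: [0.652, -0.0418, 0.0318]
tcp_rot: [[-0.0, 1.0, 0.001], [1.0, 0.0, -0.0], [-0.0, 0.001, -1.0]]
force: [0.1, 0.2, 5.3]
opening: 0.529
grasp_force: 30.0
```

>>> servo_tool([
  {"offset": [0,0,-0.04],"dr": [0,0,0]},
  {"offset": [0,0,-0.08],"dr": [0,0,0]},
  {"offset": [0,0,-0.11],"dr": [0,0,0]},
  {"offset": [0.058,-0.1597,-0.11],"dr": [0,0,0]},
  {"offset": [0.058,-0.1597,-0.11],"dr": [0,0,0]},
  {"offset": [0.058,-0.1597,-0.11],"dr": [0,0,0]},
  {"offset": [0.058,-0.1597,-0.11],"dr": [0,0,0]},
  {"offset": [0.058,-0.1597,-0.11],"dr": [0,0,0]},
  {"offset": [0.058,-0.1597,-0.11],"dr": [0,0,0]},
  {"offset": [0.058,-0.1597,-0.08],"dr": [0,0,0]},
  {"offset": [0.058,-0.1597,-0.052],"dr": [0,0,0]},
  {"offset": [0.058,-0.1597,-0.052],"dr": [0,0,0]},
  {"offset": [0.058,-0.1597,-0.052],"dr": [0,0,0]},
  {"offset": [0.058,-0.1597,-0.052],"dr": [0,0,0]},
  {"offset": [0.058,-0.1597,-0.052],"dr": [0,0,0]},
  {"offset": [0.058,-0.1597,-0.052],"dr": [0,0,0]},
  {"offset": [0.058,-0.1597,-0.052],"dr": [0,0,0]},
  {"offset": [0.058,-0.1597,-0.052],"dr": [0,0,0]},
  {"offset": [0.058,-0.1597,-0.052],"dr": [0,0,0]},
  {"offset": [0.058,-0.1597,-0.052],"dr": [0,0,0]},
])

```text
time_s: 23.68
position: [0.492, 0.0162, 0.0834]
tcp_rot: [[-0.0, 1.0, 0.001], [1.0, 0.0, -0.0], [-0.0, 0.001, -1.0]]
force: [0.2, 0.2, -2.8]
opening: 0.528
grasp_force: 30.0
```

```bash
sed -i '/^for v in (206/d' hover.py; python3 hover.py 1
```

```text
[0.4919 0.0162 0.0832] 0.5277336879049894
[(198, 142), (199, 143), (200, 143), (201, 144), (202, 147), (203, 116), (204, 56), (205, 31), (206, 32), (207, 34), (208, 33), (209, 34), (210, 33), (211, 35), (212, 32), (213, 34), (214, 35), (215, 43), (216, 35), (217, 15), (218, 14), (219, 15), (220, 13), (221, 13)]
202 0.03797413192385702 0.04107753727627041
203 0.03730416405947393 0.04045048345599132
204 0.03663321455864184 0.039822510876890836
205 0.03596126854486308 0.039193605615368714
211 0.03190782209864151 0.035399798159035996
212 0.031228476886723942 0.034763967646756946
213 0.030548013078302107 0.03412709018842473
[]
```

View pics/hv1.png

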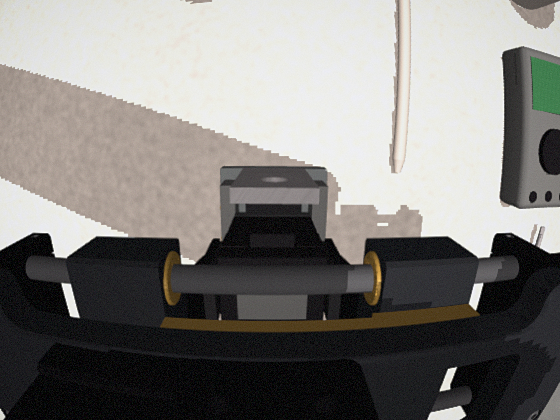

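Relay 1 hovers over bay 1 behind the bracket at (272,185). By its bottom edge it sits slightly towards −y, so I'll shift +2 mm in y and insert.

>>> servo_tool([
  {"offset": [0.002,0,0],"dr": [0,0,0]},
  {"offset": [0.002,0,0],"dr": [0,0,0]},
  {"offset": [0.002,0,0.005],"dr": [0,0,0]},
  {"offset": [0.002,0,0.01],"dr": [0,0,0]},
  {"offset": [0.002,0,0.015],"dr": [0,0,0]},
  {"offset": [0.002,0,0.02],"dr": [0,0,0]},
  {"offset": [0.002,0,0.025],"dr": [0,0,0]},
  {"offset": [0.002,0,0.025],"dr": [0,0,0]},
  {"offset": [0.002,0,0.025],"dr": [0,0,0]},
])

```text
time_s: 24.53
position: [0.4915, 0.0182, 0.0575]
tcp_rot: [[-0.0, 1.0, -0.001], [1.0, 0.0, 0.0], [0.0, -0.001, -1.0]]
force: [0.4, -0.5, -1.9]
opening: 0.528
grasp_force: 30.0
```

>>> servo_tool([
  {"offset": [0,0,0.003],"dr": [0,0,0]},
  {"offset": [0,0,0.006],"dr": [0,0,0]},
  {"offset": [0,0,0.009],"dr": [0,0,0]},
  {"offset": [0,0,0.012],"dr": [0,0,0]},
  {"offset": [0,0,0.014],"dr": [0,0,0]},
  {"offset": [0,0,0.014],"dr": [0,0,0]},
])

```text
time_s: 25.03
position: [0.4923, 0.0181, 0.0456]
tcp_rot: [[-0.001, 1.0, 0.002], [1.0, 0.001, -0.0], [-0.0, 0.002, -1.0]]
force: [-2.1, 0.6, 14.6]
opening: 0.525
grasp_force: 30.0
```

>>> servo_tool([
  {"offset": [0,0,0.001],"dr": [0,0,0]},
  {"offset": [0,0,0.001],"dr": [0,0,0]},
  {"offset": [0,0,0.001],"dr": [0,0,0]},
])

```text
time_s: 25.28
position: [0.4923, 0.0181, 0.0455]
tcp_rot: [[-0.001, 1.0, 0.002], [1.0, 0.001, -0.001], [-0.001, 0.002, -1.0]]
force: [-3.5, 0.2, 24.1]
opening: 0.529
grasp_force: 30.0
```

All four are home. I'll release, rise and head for the rod.

>>> servo_tool([
  {"offset": [0,0,-0.002],"dr": [0,0,0]},
  {"offset": [0,0,-0.002],"dr": [0,0,0]},
  {"offset": [0,0,-0.002],"dr": [0,0,0]},
  {"offset": [0,0,-0.002],"dr": [0,0,0]},
  {"offset": [0,0,-0.002],"dr": [0,0,0]},
], gripper=-0.6)

```text
time_s: 25.7
position: [0.4917, 0.0182, 0.0446]
tcp_rot: [[-0.0, 1.0, -0.001], [1.0, 0.0, 0.0], [0.0, -0.001, -1.0]]
force: [0.0, -1.1, -0.5]
opening: 0.771
grasp_force: 0.0
```

>>> servo_tool([
  {"offset": [0,0,-0.04],"dr": [0,0,0]},
  {"offset": [0,0,-0.08],"dr": [0,0,0]},
  {"offset": [0.23,0.103,-0.18],"dr": [0,0,0]},
  {"offset": [0.23,0.103,-0.18],"dr": [0,0,0]},
  {"offset": [0.23,0.103,-0.18],"dr": [0,0,0]},
  {"offset": [0.23,0.103,-0.18],"dr": [0,0,0]},
  {"offset": [0.23,0.103,-0.18],"dr": [0,0,0]},
  {"offset": [0.23,0.103,-0.18],"dr": [0,0,0]},
  {"offset": [0.23,0.103,-0.18],"dr": [0,0,0]},
  {"offset": [0.23,0.103,-0.18],"dr": [0,0,0]},
  {"offset": [0.23,0.103,-0.18],"dr": [0,0,0]},
  {"offset": [0.23,0.103,-0.18],"dr": [0,0,0]},
  {"offset": [0.23,0.103,-0.18],"dr": [0,0,0]},
  {"offset": [0.23,0.103,-0.18],"dr": [0,0,0]},
])

```text
time_s: 26.87
position: [0.5939, 0.2467, 0.2241]
tcp_rot: [[0.001, 1.0, -0.003], [1.0, -0.001, -0.001], [-0.001, -0.003, -1.0]]
force: [-0.8, -0.4, 0.6]
opening: 0.797
grasp_force: 0.0
```

Run:
```python
from m import *
print(bot.read_state()["position"])
a=cap("wrist")["color"]; b=cap("top")["color"][150:280,230:420]; s=cap("scene")["color"][120:250,220:370]
S=np.zeros((600,800,3),np.uint8); S[:330,:560]=a[:330]
b=cv2.resize(b,None,fx=2.05,fy=2.05); S[332:332+b.shape[0],:b.shape[1]]=b
s=cv2.resize(s,None,fx=2.05,fy=2.05); S[332:332+s.shape[0],400:400+s.shape[1]]=s
cv2.imwrite("pics/m7.png",cv2.convertScaleAbs(S[:,:,::-1],alpha=1.2))
```

```text
[0.5939 0.2467 0.2241]
```

View pics/m7.png

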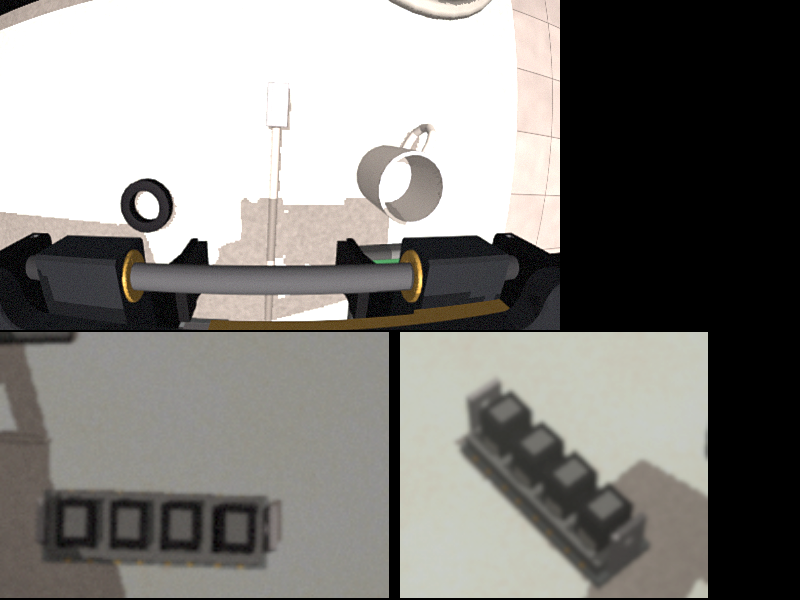

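The views show all four relays seated in the rack. The rod block is at wrist (278,105), its rod runs down column 272, and the mug at (400,185) is close by. I'll measure the rod and the mug clearance.

Run:
```python
from m import *
c=cap("wrist","rod"); t=cap("top")
im=c["color"]; 
for uv in [(267,82),(290,82),(267,127),(290,127)]: print("blk",cast(c,uv,.024)[:2], cast(c,uv,0)[:2])
for uv in [(275,135),(273,200),(272,230)]: print("rod",cast(c,uv,.014)[:2])
for uv in [(378,187),(442,187),(410,153),(410,222)]: print("mug rim",cast(c,uv,.09)[:2])
for uv in [(143,128),(176,128),(160,113),(160,145)]: print("mug top",cast(t,uv,.09)[:2])
print("top blk",cast(t,(117,195),.024),cast(t,(140,195),.024))
a=cv2.resize(im[70:210,215:355,::-1],None,fx=4,fy=4); a=cv2.convertScaleAbs(a,alpha=.75)
b=cv2.resize(t["color"][100:220,100:160,::-1],(240,480)); S=np.zeros((560,800,3),np.uint8); S[:,:560]=a; S[:480,560:]=b
cv2.imwrite("pics/m8.png",S)
```

```text
blk [0.5881 0.3678] [0.5878 0.3712]
blk [0.6133 0.3679] [0.6146 0.3713]
blk [0.5881 0.3174] [0.5877 0.3174]
blk [0.6134 0.3175] [0.6147 0.3175]
rod [0.5969 0.3083]
rod [0.5947 0.2325]
rod [0.5934 0.1956]
mug rim [0.6951 0.263 ]
mug rim [0.7664 0.2643]
mug rim [0.7267 0.297 ]
mug rim [0.7331 0.2276]
mug top [0.7344 0.2928]
mug top [0.7358 0.2209]
mug top [0.7689 0.2579]
mug top [0.6972 0.2532]
top blk [0.5971 0.3632 0.024 ] [0.5983 0.3107 0.024 ]
```

View pics/m8.png

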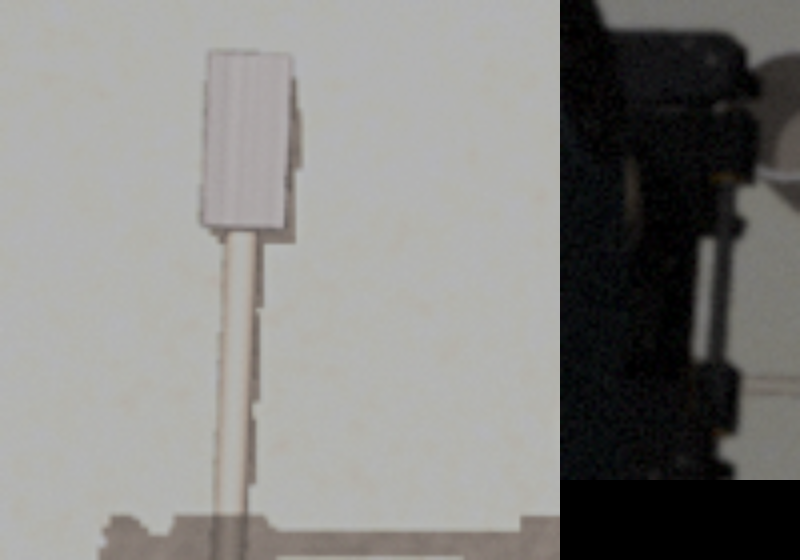

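The block's top spans crop corners (208,52) to (285,230), so its centre is near (.599,.340) with the rod yawed about 1.8°. The mug clears by about 12 mm. Moving above it.

Run:
```python
from m import *
goto((.598,.333,.12),-1.8)
```

```text
t 27.1 off [0.0854 0.0033 0.105 ] dr [-0.   0.   1.8] f [-0.4 -0.2  0.1]
```

>>> servo_tool([
  {"offset": [0.085,0.003,0.104],"dr": [0,0,1.8]},
  {"offset": [0.085,0.003,0.104],"dr": [0,0,1.8]},
  {"offset": [0.085,0.003,0.104],"dr": [0,0,1.8]},
  {"offset": [0.085,0.003,0.104],"dr": [0,0,1.8]},
  {"offset": [0.085,0.003,0.104],"dr": [0,0,1.8]},
  {"offset": [0.085,0.003,0.104],"dr": [0,0,1.8]},
  {"offset": [0.085,0.003,0.104],"dr": [0,0,1.8]},
  {"offset": [0.085,0.003,0.104],"dr": [0,0,1.8]},
  {"offset": [0.085,0.003,0.104],"dr": [0,0,1.8]},
  {"offset": [0.085,0.003,0.104],"dr": [0,0,1.8]},
  {"offset": [0.085,0.003,0.104],"dr": [0,0,1.8]},
], gripper=-0.4)

```text
time_s: 28.03
position: [0.5983, 0.3328, 0.1222]
tcp_rot: [[0.032, 0.999, 0.001], [0.999, -0.032, 0.001], [0.001, 0.001, -1.0]]
force: [0.1, 0.9, 0.3]
opening: 0.698
grasp_force: 0.0
```

Run:
```python
from m import *
print(bot.read_state()["position"],bot.read_state()["opening"])
c=cap("wrist","rod2")
print(cast(c,(272,200),.024),cast(c,(272,230),.024),cast(c,(282,230),.024),proj(c,(.598,.34,.024)),proj(c,(.598,.315,.024)),proj(c,(.598,.365,.024)))
a=cv2.resize(c["color"][120:330,170:380,::-1],None,fx=2.8,fy=2.8); cv2.imwrite("pics/rod2c.png",cv2.convertScaleAbs(a,alpha=.75))
```

```text
[0.5983 0.3328 0.1222] 0.6982431077931717
[0.5979 0.3438 0.024 ] [0.5971 0.3181 0.024 ] [0.6055 0.3178 0.024 ] [272.2651 204.5565] [273.2014 233.4421] [271.2831 174.3739]
```

View pics/rod2c.png

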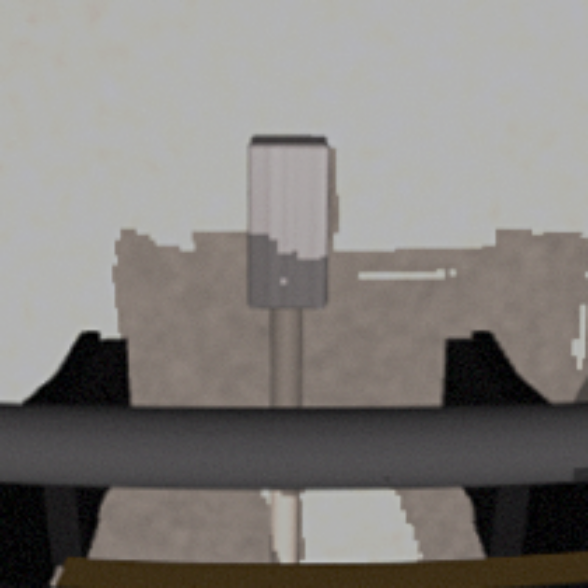

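The block's top is at crop (248–327, 145–305): centred, aligned, and at y about .342. Descending to grip.

>>> servo_tool([
  {"offset": [0.003,0,0.04],"dr": [0,0,0]},
  {"offset": [0.003,0,0.08],"dr": [0,0,0]},
  {"offset": [0.003,0,0.105],"dr": [0,0,0]},
  {"offset": [0.003,0,0.115],"dr": [0,0,0]},
  {"offset": [0.003,0,0.115],"dr": [0,0,0]},
  {"offset": [0.003,0,0.115],"dr": [0,0,0]},
  {"offset": [0.003,0,0.115],"dr": [0,0,0]},
  {"offset": [0.003,0,0.115],"dr": [0,0,0]},
])

```text
time_s: 28.75
position: [0.5996, 0.3369, 0.0085]
tcp_rot: [[0.031, 1.0, 0.004], [1.0, -0.031, 0.002], [0.002, 0.004, -1.0]]
force: [-0.3, -0.1, 0.1]
opening: 0.699
grasp_force: 0.0
```

>>> servo_tool([
  {"offset": [0,0,0.002],"dr": [0,0,0]},
  {"offset": [0,0,0.002],"dr": [0,0,0]},
  {"offset": [0,0,0.002],"dr": [0,0,0]},
  {"offset": [0,0,0.002],"dr": [0,0,0]},
  {"offset": [0,0,0.002],"dr": [0,0,0]},
  {"offset": [0,0,0.002],"dr": [0,0,0]},
  {"offset": [0,0,0.002],"dr": [0,0,0]},
  {"offset": [0,0,0.002],"dr": [0,0,0]},
  {"offset": [0,0,0.002],"dr": [0,0,0]},
  {"offset": [0,0,0.002],"dr": [0,0,0]},
  {"offset": [0,0,0.002],"dr": [0,0,0]},
  {"offset": [0,0,0.002],"dr": [0,0,0]},
], gripper=1)

```text
time_s: 29.75
position: [0.5982, 0.3363, 0.0041]
tcp_rot: [[0.031, 1.0, 0.001], [1.0, -0.031, 0.0], [0.0, 0.001, -1.0]]
force: [1.3, 0.4, 0.5]
opening: 0.271
grasp_force: 30.0
```

Gripped at 24 mm. Lifting, then to the entry line.

>>> servo_tool([
  {"offset": [0,0,-0.03],"dr": [0,0,0]},
  {"offset": [0,0,-0.06],"dr": [0,0,0]},
  {"offset": [0,0,-0.09],"dr": [0,0,0]},
  {"offset": [0,0,-0.12],"dr": [0,0,0]},
  {"offset": [0.033,-0.03,-0.12],"dr": [0,0,-1.5]},
  {"offset": [0.033,-0.06,-0.12],"dr": [0,0,-1.5]},
  {"offset": [0.033,-0.09,-0.12],"dr": [0,0,-1.5]},
  {"offset": [0.033,-0.106,-0.12],"dr": [0,0,-1.5]},
  {"offset": [0.033,-0.106,-0.12],"dr": [0,0,-1.5]},
  {"offset": [0.033,-0.106,-0.1],"dr": [0,0,-1.5]},
  {"offset": [0.033,-0.106,-0.08],"dr": [0,0,-1.5]},
  {"offset": [0.033,-0.106,-0.06],"dr": [0,0,-1.5]},
  {"offset": [0.033,-0.106,-0.0535],"dr": [0,0,-1.5]},
  {"offset": [0.033,-0.106,-0.0535],"dr": [0,0,-1.5]},
  {"offset": [0.033,-0.106,-0.0535],"dr": [0,0,-1.5]},
  {"offset": [0.033,-0.106,-0.0535],"dr": [0,0,-1.5]},
  {"offset": [0.033,-0.106,-0.0535],"dr": [0,0,-1.5]},
  {"offset": [0.033,-0.106,-0.0535],"dr": [0,0,-1.5]},
  {"offset": [0.033,-0.106,-0.0535],"dr": [0,0,-1.5]},
  {"offset": [0.033,-0.106,-0.0535],"dr": [0,0,-1.5]},
])

```text
time_s: 31.42
position: [0.4932, 0.3727, 0.0582]
tcp_rot: [[0.005, 1.0, 0.001], [1.0, -0.005, 0.0], [0.0, 0.001, -1.0]]
force: [-0.8, -0.5, -2.2]
opening: 0.272
grasp_force: 30.0
```

Run:
```python
from m import *
s=bot.read_state(); print(s["position"],s["opening"],s["tcp_rot"])
a=cap("top","t9"); b=cap("scene","s9")
H=(.4917,.057,.065); T=s["position"]+[-.001,-.282,.008]
for c in (a,b): print(proj(c,H),proj(c,T))
S=np.zeros((600,800,3),np.uint8)
pa=proj(a,H).astype(int); pb=proj(b,H).astype(int)
S[:,:400]=cv2.resize(a["color"][pa[1]-45:pa[1]+45,pa[0]-40:pa[0]+20],(400,600),interpolation=cv2.INTER_CUBIC)
S[:,400:]=cv2.resize(b["color"][pb[1]-45:pb[1]+45,pb[0]-25:pb[0]+35],(400,600),interpolation=cv2.INTER_CUBIC)
print(pa-[40,45],pb-[25,45])
cv2.imwrite("pics/m9.png",cv2.convertScaleAbs(S[:,:,::-1],alpha=1.4))
```

```text
[0.4932 0.3727 0.0582] 0.2716393427840419 [[ 0.0049  1.      0.001 ]
 [ 1.     -0.0049  0.0005]
 [ 0.0005  0.001  -1.    ]]
[248.4762 243.5925] [232.6701 242.9029]
[331.4672 221.1699] [342.513  231.5409]
[208 198] [306 176]
```

View pics/m9.png

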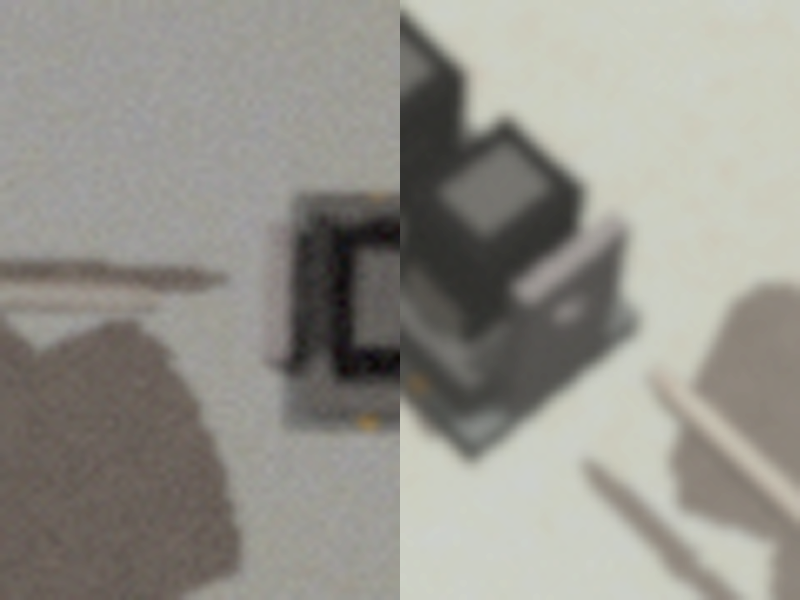

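Top view: the rod tip is at (232.8,243.0), against a predicted (232.7,242.9), and the bracket top is centred at row 242.7. Scene view: tip at (344.2,231.8), hole at (331.9,222.2). I'll compare them by ray casting.

Run:
```python
from m import *
a=cap("top"); b=cap("scene")
P=lambda c:c["camera_matrix"]@np.c_[c["R"],c["t"]]
def tri(u,v):
    X=cv2.triangulatePoints(P(a),P(b),np.array(u,float).reshape(2,1),np.array(v,float).reshape(2,1)); return (X[:3]/X[3]).ravel()
print("tip",tri((232.8,243.0),(344.2,231.8)))
print("bracket top x",[cast(a,(250,208*0+198+r/6.667),.09)[:2] for r in (225,370)])
o,d=ray(b,(331.9,222.2)); k=(.057-o[1])/d[1]; print("hole on face",o+k*d)
# bracket top corners in scene (outer face top edge): crop (515,300),(625,235)
for q in ((512,298),(627,225)): print("top edge",cast(b,((q[0]-400)/6.667+306,q[1]/6.667+176),.09))
o,d=ray(b,(344.2,231.8)); k=(.090-o[1])/d[1]; print("tip on y=.09",o+k*d)
```

```text
tip [0.4911 0.0917 0.0657]
bracket top x [array([0.5147, 0.0524]), array([0.4695, 0.0507])]
hole on face [0.4895 0.057  0.0579]
top edge [0.5161 0.0531 0.09  ]
top edge [0.4704 0.0577 0.09  ]
tip on y=.09 [0.4846 0.09   0.0548]
```

Everything lines up within about 1–2 mm. Lowering 1 mm and advancing the tip through the first bracket.

>>> servo_tool([
  {"offset": [-0.01,0,0.001],"dr": [0,0,0]},
  {"offset": [-0.02,0,0.001],"dr": [0,0,0]},
  {"offset": [-0.028,0,0.001],"dr": [0,0,0]},
  {"offset": [-0.034,0,0.001],"dr": [0,0,0]},
  {"offset": [-0.04,0,0.001],"dr": [0,0,0]},
  {"offset": [-0.046,0,0.001],"dr": [0,0,0]},
  {"offset": [-0.052,0,0.001],"dr": [0,0,0]},
  {"offset": [-0.052,0,0.001],"dr": [0,0,0]},
  {"offset": [-0.052,0,0.001],"dr": [0,0,0]},
])

```text
time_s: 32.37
position: [0.4928, 0.3202, 0.0566]
tcp_rot: [[0.006, 1.0, 0.0], [1.0, -0.006, 0.0], [0.0, 0.0, -1.0]]
force: [0.4, -0.4, -2.6]
opening: 0.272
grasp_force: 30.0
```

>>> servo_tool([
  {"offset": [-0.01,0,0],"dr": [0,0,0]},
  {"offset": [-0.02,0,0],"dr": [0,0,0]},
  {"offset": [-0.03,0,0],"dr": [0,0,0]},
  {"offset": [-0.04,0,0],"dr": [0,0,0]},
  {"offset": [-0.05,0,0],"dr": [0,0,0]},
  {"offset": [-0.06,0,0],"dr": [0,0,0]},
  {"offset": [-0.07,0,0],"dr": [0,0,0]},
  {"offset": [-0.08,0,0],"dr": [0,0,0]},
  {"offset": [-0.08,0,0],"dr": [0,0,0]},
])

```text
time_s: 33.12
position: [0.4921, 0.2384, 0.0565]
tcp_rot: [[0.007, 1.0, -0.001], [1.0, -0.007, -0.001], [-0.001, -0.001, -1.0]]
force: [0.0, -0.4, -1.7]
opening: 0.27
grasp_force: 30.0
```

>>> servo_tool([
  {"offset": [-0.01,0,0],"dr": [0,0,0]},
  {"offset": [-0.02,0,0],"dr": [0,0,0]},
  {"offset": [-0.03,0,0],"dr": [0,0,0]},
  {"offset": [-0.04,0,0],"dr": [0,0,0]},
  {"offset": [-0.05,0,0],"dr": [0,0,0]},
  {"offset": [-0.06,0,0],"dr": [0,0,0]},
  {"offset": [-0.07,0,0],"dr": [0,0,0]},
  {"offset": [-0.08,0,0],"dr": [0,0,0]},
  {"offset": [-0.08,0,0],"dr": [0,0,0]},
  {"offset": [-0.08,0,0],"dr": [0,0,0]},
  {"offset": [-0.08,0,0],"dr": [0,0,0]},
])

```text
time_s: 34.03
position: [0.492, 0.1605, 0.0566]
tcp_rot: [[0.005, 1.0, 0.0], [1.0, -0.005, 0.0], [0.0, 0.0, -1.0]]
force: [0.5, -0.8, -2.2]
opening: 0.277
grasp_force: 30.0
```

>>> servo_tool([
  {"offset": [-0.01,0,0],"dr": [0,0,0]},
  {"offset": [-0.02,0,0],"dr": [0,0,0]},
  {"offset": [-0.03,0,0],"dr": [0,0,0]},
  {"offset": [-0.04,0,0],"dr": [0,0,0]},
  {"offset": [-0.046,0,0],"dr": [0,0,0]},
  {"offset": [-0.052,0,0],"dr": [0,0,0]},
  {"offset": [-0.058,0,0],"dr": [0,0,0]},
  {"offset": [-0.064,0,0],"dr": [0,0,0]},
  {"offset": [-0.07,0,0],"dr": [0,0,0]},
  {"offset": [-0.07,0,0],"dr": [0,0,0]},
  {"offset": [-0.07,0,0],"dr": [0,0,0]},
])

```text
time_s: 34.95
position: [0.4916, 0.0902, 0.0566]
tcp_rot: [[0.006, 1.0, 0.0], [1.0, -0.006, 0.0], [0.0, 0.0, -1.0]]
force: [-0.8, -0.0, -3.0]
opening: 0.271
grasp_force: 30.0
```

The tip is through the far bracket with no force. Seating the block.

>>> servo_tool([
  {"offset": [-0.004,0,0],"dr": [0,0,0]},
  {"offset": [-0.008,0,0],"dr": [0,0,0]},
  {"offset": [-0.01,0,0],"dr": [0,0,0]},
  {"offset": [-0.012,0,0],"dr": [0,0,0]},
  {"offset": [-0.013,0,0],"dr": [0,0,0]},
  {"offset": [-0.013,0,0],"dr": [0,0,0]},
  {"offset": [-0.013,0,0],"dr": [0,0,0]},
])

```text
time_s: 35.53
position: [0.4915, 0.0775, 0.0566]
tcp_rot: [[0.005, 1.0, 0.0], [1.0, -0.005, 0.0], [0.0, 0.0, -1.0]]
force: [-0.6, -0.3, -2.5]
opening: 0.273
grasp_force: 30.0
```

>>> servo_tool([
  {"offset": [-0.001,0,0],"dr": [0,0,0]},
  {"offset": [-0.002,0,0],"dr": [0,0,0]},
  {"offset": [-0.003,0,0],"dr": [0,0,0]},
  {"offset": [-0.003,0,0],"dr": [0,0,0]},
  {"offset": [-0.003,0,0],"dr": [0,0,0]},
])

```text
time_s: 35.95
position: [0.4915, 0.0762, 0.0566]
tcp_rot: [[0.007, 1.0, 0.0], [1.0, -0.007, 0.003], [0.003, 0.0, -1.0]]
force: [0.4, 7.1, -1.9]
opening: 0.272
grasp_force: 30.0
```

>>> servo_tool([
  {"offset": [-0.001,0,0],"dr": [0,0,0]},
  {"offset": [-0.002,0,0],"dr": [0,0,0]},
  {"offset": [-0.002,0,0],"dr": [0,0,0]},
  {"offset": [-0.002,0,0],"dr": [0,0,0]},
])

```text
time_s: 36.28
position: [0.4915, 0.0762, 0.0566]
tcp_rot: [[0.008, 1.0, 0.001], [1.0, -0.008, 0.005], [0.005, 0.001, -1.0]]
force: [1.7, 16.3, -1.8]
opening: 0.273
grasp_force: 30.0
```

The block bears on the bracket (16 N, no further travel). Letting go.

>>> servo_tool([
  {"offset": [0.001,0,0.001],"dr": [0,0,0]},
  {"offset": [0.001,0,0.002],"dr": [0,0,0]},
  {"offset": [0.001,0,0.002],"dr": [0,0,0]},
])

```text
time_s: 36.53
position: [0.4915, 0.0762, 0.0551]
tcp_rot: [[0.007, 1.0, 0.001], [1.0, -0.007, 0.004], [0.004, 0.001, -1.0]]
force: [0.5, 13.1, 1.5]
opening: 0.275
grasp_force: 30.0
```

>>> servo_tool([
  {"offset": [0.001,0,0],"dr": [0,0,0]},
  {"offset": [0.002,0,0],"dr": [0,0,0]},
  {"offset": [0.002,0,0],"dr": [0,0,0]},
  {"offset": [0.002,0,0],"dr": [0,0,0]},
  {"offset": [0.002,0,0],"dr": [0,0,0]},
  {"offset": [0.002,0,0],"dr": [0,0,0]},
  {"offset": [0.002,0,0],"dr": [0,0,0]},
  {"offset": [0.002,0,0],"dr": [0,0,0]},
], gripper=-0.5)

```text
time_s: 37.2
position: [0.4915, 0.0753, 0.0545]
tcp_rot: [[0.005, 1.0, -0.0], [1.0, -0.005, -0.0], [-0.0, -0.0, -1.0]]
force: [-0.5, -0.7, 0.0]
opening: 0.729
grasp_force: 0.0
```

>>> servo_tool([
  {"offset": [0,0,-0.02],"dr": [0,0,0]},
  {"offset": [0,0,-0.05],"dr": [0,0,0]},
  {"offset": [0,0,-0.09],"dr": [0,0,0]},
  {"offset": [0,0,-0.13],"dr": [0,0,0]},
  {"offset": [0,0,-0.15],"dr": [0,0,0]},
  {"offset": [0.15,0.1,-0.15],"dr": [0,0,0]},
  {"offset": [0.15,0.1,-0.15],"dr": [0,0,0]},
  {"offset": [0.15,0.1,-0.15],"dr": [0,0,0]},
  {"offset": [0.15,0.1,-0.15],"dr": [0,0,0]},
  {"offset": [0.15,0.1,-0.15],"dr": [0,0,0]},
  {"offset": [0.15,0.1,-0.15],"dr": [0,0,0]},
  {"offset": [0.15,0.1,-0.15],"dr": [0,0,0]},
])

```text
time_s: 38.2
position: [0.5915, 0.2253, 0.2038]
tcp_rot: [[0.003, 1.0, -0.002], [1.0, -0.003, -0.001], [-0.001, -0.002, -1.0]]
force: [-0.3, -0.2, -0.8]
opening: 0.75
grasp_force: 0.0
```

Run:
```python
from m import *
a=cap("top"); b=cap("scene")
S=np.zeros((600,800,3),np.uint8)
x=cv2.resize(a["color"][215:275,215:375],(800,300),interpolation=cv2.INTER_CUBIC); S[:300]=x
y=cv2.resize(b["color"][135:255,235:385],(375,300),interpolation=cv2.INTER_CUBIC); S[300:,:375]=y
z=cv2.resize(b["color"][195:250,305:365],(400,300),interpolation=cv2.INTER_CUBIC); S[300:,400:]=z
cv2.imwrite("pics/m10.png",cv2.convertScaleAbs(S[:,:,::-1],alpha=1.4))
```

```text
(no output)
```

View pics/m10.png

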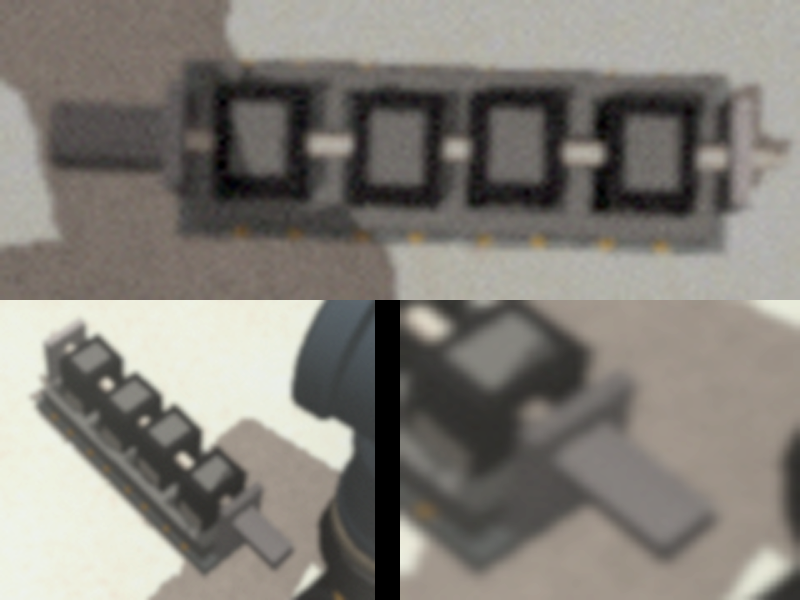

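The rod runs through all four relays. Its tip shows beyond the right-hand bracket at (775,148) and the block bears on the left-hand bracket at (165,135). Handing in.

```bash
python3 -c "
from rig import ticket
print(ticket.hand_in())"
```

```text
the job is handed in; nothing more can be done
None
```

All four relays are plugged in and pressed fully home, the locking rod is through both brackets with its grip block against the +y bracket, and the job is handed in after about 38 s (the result was not reported back).

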